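Wedge the prop flasks tight in their touring rack

ROBOT

A 6-joint arm with a two-finger parallel gripper is mounted at the origin on the work surface. World frame = base frame: x ahead of the robot, y to its left, z up, the work surface at z = 0. Lengths are in mm, angles in rad, forces in N, time in s.
With the tool pointing down it reaches from about 350 to 975 mm from the base axis. Payload 7.1 kg.
Tool frame: the origin (TCP) lies between the finger pads; the fingertips stand 8 mm ahead of it and the grasp point (between the pads) lies 11 mm behind it; x points along the fingers, y is the direction in which the jaws open and shut, and the axes are right-handed (so a half turn about x gives the same grasp; the last joint's range is limited). The gripper opens to 88 mm and grips with 3 to 60 N. Pads are 20 mm wide; open, the fingers measure 115 mm over their backs; the gripper's body (75 mm by 178 mm) begins 61 mm behind the grasp point.
Start: joints at [-1.296, 0.423, 1.63, -0, 1.089, -0.019], TCP at [181.013, -598.197, 230.675] pointing down, gripper open.
Joint ranges: [-3, 3], [-0.9, 2.11], [0.09, 2.58], [-1.31, 4.45], [0.11, 2.69], [-2.54, 2.54]. Speed limits (rad/s): [2.39, 2.39, 3.01, 3.14, 3.14, 3.14].

INTERFACE

Orientations are given as a rotation vector (axis times angle).
In Python, from workcell import ctrl gives the robot as it stands.
- The arm moves only by the tool apply_moves, never from a script. Its argument "increments" is a list of rows, each an object with "gripper": the opening in per cent of the stroke, from 0 (shut) to 100 (fully open); "delta_pos": the shift along the tool's x, y, z in cm, a list of three; "dr": the turn, a rotation vector about the tool's x, y, z in rad, a list of three. In form: [{"gripper": gripper, "delta_pos": [dx, dy, dz], "dr": [ax, ay, az]}, ...]. A call has exactly 5 rows; each row shifts and turns the commanded pose from where the row before left it, along the tool's axes as they then stand; what a row does not reach is not made up. A row lasts 1/12 s, in which the tool goes at most 41.7 mm and 7.16 degrees, less where a joint would pass 70% of its speed; a pose out of reach is approached as far as the arm can. A call with a gripper value outside its range is refused whole. The fingers move at their own pace and stop on an object; the grip force is fixed at half the most. Time passes only in rows, so rows that do not move let the fingers close, or fill a call up. It gives the time, the measured TCP pose, the force and the opening at its end, in the units of the state.
- ctrl.get_obs(): the state, without advancing time (a new reading comes with each control period).
- ctrl.get_image(name): name is "scene" or "top"; returns a dict with "img" (480x640x3 uint8, red, green, blue), "range_z" (480x640 float32, mm along the optical axis (not along the pixel's ray), 0 where there is no reading), "mtx" (3x3 intrinsics, pixels), "k1" (the pictures are not rectified: a ray, as slopes to the right and down, at radius r is drawn at 1 + k1 r^2 times it, then the intrinsics apply), "rvec" (rotation vector, rad) and "tvec" (3), from world to camera coordinates, as OpenCV has them. Camera axes: x right, y down, z forward; pixel columns grow to the right and rows downward; lengths in mm; the calibration is good to about 2 mm. A picture is of the moment at which its call begins.
- ctrl.close_job(): hands the job in, once; it reports no verdict.
The state is a dict: "t": time; "qpos": joint angles; "qvel": joint speeds; "joint_torque": joint torques, N m; "ee_pos": TCP position; "orientation": TCP orientation; "ft_force": force on the tool from outside, world axes, zero at the start; "moment": the same for the moment, N m; "width": finger opening in mm.
Only numpy, scipy, OpenCV 4.12 (cv2) and the standard library are available. Lean on these libraries where they do the work, as an engineer would, in place of code of your own. Each camera call takes 0.05 s, during which the arm holds its last target. There are 200 camera calls.

TASK

Get the prop flasks ready to travel open and aired: lift the loose cap off every flask that wears one and set each cap, open side down, into its own well of the dark wooden cap block, and stand all the flasks upright, flat sides together, in the channel of the wooden rack, starting at the sprung end stop; if there are only three flasks, the wooden filler block takes the fourth place. Only when the caps are stowed and the row is full, drive the wooden wedge, narrow end first, into the last gap beside the slanted cheek, firmly enough that the row presses the sprung pad of the end stop back and stays locked tight, then let go of everything. Leave the doll head, door knocker and castanets where they are.

Things in the scene. Friction and masses are not known exactly. Their poses are not given: they have to be found in the camera images.
- flask1: Chrome hip flask standing upright: flat-faced body 54 mm wide (x), 30 mm thick (y), 85 mm tall with a flat top, then a round neck 16 mm across, 18 mm tall; 0.13 kg. Origin at the centre of its underside, z up. It may wear a loose cap.
- flask2: Chrome hip flask standing upright: flat-faced body 54 mm wide (x), 30 mm thick (y), 85 mm tall with a flat top, then a round neck 16 mm across, 18 mm tall; 0.13 kg. Origin at the centre of its underside, z up. It may wear a loose cap.
- flask3: Chrome hip flask standing upright: flat-faced body 54 mm wide (x), 30 mm thick (y), 85 mm tall with a flat top, then a round neck 16 mm across, 18 mm tall; 0.13 kg. Origin at the centre of its underside, z up. It may wear a loose cap.
- flask4: Chrome hip flask standing upright: flat-faced body 54 mm wide (x), 30 mm thick (y), 85 mm tall with a flat top, then a round neck 16 mm across, 18 mm tall; 0.13 kg. Origin at the centre of its underside, z up. It has no cap. It may be absent.
- cap1: Loose chrome cup cap, eight-sided, 26 mm across flats (flats face its x axis and every 45 degrees from it), 28 mm tall, open below, 20 g. Not screwed: rests on flask1's flat top (85 mm up) around the neck with 1.5 mm play and lifts straight off (20 mm clears the neck). Origin at the centre of its open lower rim, z up. May be absent.
- cap2: Loose chrome cup cap, eight-sided, 26 mm across flats (flats face its x axis and every 45 degrees from it), 28 mm tall, open below, 20 g. Not screwed: rests on flask2's flat top (85 mm up) around the neck with 1.5 mm play and lifts straight off (20 mm clears the neck). Origin at the centre of its open lower rim, z up. May be absent.
- cap3: Loose chrome cup cap, eight-sided, 26 mm across flats (flats face its x axis and every 45 degrees from it), 28 mm tall, open below, 20 g. Not screwed: rests on flask3's flat top (85 mm up) around the neck with 1.5 mm play and lifts straight off (20 mm clears the neck). Origin at the centre of its open lower rim, z up. May be absent.
- filler: Wooden filler block, 54 mm (x) by 30 mm (y) like a flask, 75 mm tall, standing on its 12 mm steel foot; 0.2 kg. Origin at the centre of its underside.
- wedge: Waxed (slippery) wooden wedge lying flat, 40 mm high, x to its narrow end. Origin on the underside, mid-line of its parallel tail (24 mm wide, x -20 to 38 mm: grip here). Taper: 29 mm wide at x = 38 to 18 mm at the tip, x = 98. The -y face is straight all along (y = -12 mm); the +y face steps out at x = 38, then slants in 0.18 mm per mm.
- rack: Fixed wooden rack. Origin at the centre of its underside, x across the row, y along it. Floor 6 mm up. End stop at the -y end, 66 mm high, with a sprung steel pad whose face rests at y = -85 mm. Two rails 24 mm high (x 29.5 to 37.5 mm and -37.5 to -29.5, y -85 to 29) leave a channel 59 mm wide.  Four things fill the row from y = -85 to 35 mm.
- rack_gap (a point): Point on the rack's floor where the wedge's origin comes when the wedge meets both the full row and the cheek (rack x -76, y 47 mm, z 6). The wedge enters along +x from the -x side, sliding on the floor (there out to rack x = -140, y 12 to 87 mm), straight face to the row; pushed on with 14 to 20 N it goes 10 to 35 mm farther, pressing the pad back 2.5 to 7 mm, jams and stays.
- rack_cheek (a point): Middle of the inner face of the cheek (52 mm high, x -32 to 32 mm) at the rack's +y end, on the rack's floor (rack x 0, y 57 mm, z 6). The face slants: y = 57 mm - 0.18 x, so the gap narrows towards +x.
- pad (a joint): How far (m) the sprung steel pad of the end stop is pressed back: 0 at rest, at most 0.008, 1.5 N per mm. The pad's face (52 mm wide, 64 mm high) is at rack y = -85 mm minus this; the row moves with it.
- holder: Fixed dark wooden cap block, 52 mm (x) by 136 mm (y), 14 mm high, with three square wells 32 mm wide and 8 mm deep in a row along y, 42 mm apart (well floor 6 mm above the origin). Origin at the centre of its underside.
- holder_hole0 (a point): Centre of the mouth of well 0 of the cap block, at its top face (14 mm up).
- holder_hole1 (a point): Centre of the mouth of well 1 of the cap block, at its top face (14 mm up).
- holder_hole2 (a point): Centre of the mouth of well 2 of the cap block, at its top face (14 mm up).
- doll: Porcelain doll head, 84 mm across, 120 mm tall, bystander. Origin at the centre of its underside.
- knocker: Brass door knocker lying flat, about 100 by 75 mm, 25 mm high, bystander. Origin on its underside.
- castanets: Pair of wooden castanets side by side, about 58 by 122 mm, 18 mm high, bystander. Origin on its underside.
Things that resemble listed ones, but are neither listed nor needed, are in the scene too. Leave any green look-alike of the cap1 alone. Leave any turquoise look-alike of the holder alone.

How it is judged:
By the outcome, as a careful person would: the job done as asked, in the order asked, and still so for the second after the job is handed in, with the robot touching nothing.
Of cap1, cap2, cap3, flask4 only 2 to 4 are there at a start; the rules pass over those that are not, and their reading is None.
At some moment in a run one of wedge, filler may be knocked a few centimetres aside while the robot is not near it.
It also fails if it takes over 210 s, if anything falls off the work surface, if the arm or the gripper's body presses on something with over 40 N, if the wrist force passes 120 N, or if a joint passes its speed limit or range.

## Working session

There is one attempt and no reset: what is moved stays moved. The work goes in short steps, Python scripts to look and compute and a tool call to move; the robot and the scene stay as the last step left them, time stands still between calls to the robot, and variables do not carry over. Pictures are saved under pics/ and viewed, about 12 in all and at most 16, crops included, and the job is handed in when it is done.

Besides the shell and the picture viewer there is one more tool, called after "Request:" by a JSON object that holds its "op" and its "data", one argument or row to a line. apply_moves: Moves the arm, as the interface text tells. Its arguments: {"type":"object","properties":{"increments":{"type":"array","items":{"type":"object","properties":{"gripper":{"type":"number"},"delta_pos":{"type":"array","items":{"type":"number"}},"dr":{"type":"array","items":{"type":"number"}}}}}},"required":["increments"]}

```bash
ls; mkdir -p pics
cat > h.py <<'E'
import numpy as np, cv2
from workcell import ctrl
from scipy.spatial.transform import Rotation as R
def shot(n):
    d=ctrl.get_image(n); return d
def cloud(d):
    h,w=d["range_z"].shape; K=np.array(d["mtx"],float); k1=d["k1"]
    u,v=np.meshgrid(np.arange(w),np.arange(h))
    p=np.stack([u,v],-1).reshape(-1,1,2).astype(np.float64)
    n=cv2.undistortPoints(p,K,np.array([k1,0,0,0],float)).reshape(h,w,2)
    z=d["range_z"].astype(float)
    c=np.dstack([n[...,0]*z,n[...,1]*z,z])
    Rm=cv2.Rodrigues(np.array(d["rvec"],float))[0]
    P=(c-np.array(d["tvec"]).reshape(3))@Rm
    P[z==0]=np.nan
    return P
def proj(d,pts):
    return cv2.projectPoints(np.array(pts,float).reshape(-1,1,3),np.array(d["rvec"],float),np.array(d["tvec"],float),np.array(d["mtx"],float),np.array([d["k1"],0,0,0],float))[0].reshape(-1,2)
E
python3 - <<'E'
from h import *
o=ctrl.get_obs(); print(o)
for n in("scene","top"):
    d=shot(n); np.savez("pics/%s0.npz"%n,**d); cv2.imwrite("pics/%s0.png"%n,d["img"][:,:,::-1])
    Rm=cv2.Rodrigues(np.array(d["rvec"],float))[0]; print(n,-Rm.T@np.array(d["tvec"]).reshape(3),Rm[2],d["mtx"],d["k1"])
E
```

```text
pics
{'t': 0.0, 'qpos': array([-1.29604224e+00,  4.23843926e-01,  1.63068969e+00,  2.54585237e-05,
        1.08857028e+00, -1.89872546e-02]), 'qvel': array([-0.00143728, -0.0007444 ,  0.00090739,  0.00157136, -0.00052367,
       -0.00028753]), 'joint_torque': array([ 7.89838959e-04, -5.44616318e+01, -2.73659581e+01,  6.43986580e-02,
        2.27819884e-02, -1.35040632e-04]), 'ee_pos': array([ 180.85226943, -597.69967174,  229.89987062]), 'orientation': array([ 2.0640411 ,  0.30692649, -2.06439662]), 'ft_force': array([0.09997223, 0.53415317, 0.48144498]), 'moment': array([-0.01455981,  0.02943687, -0.02257717]), 'width': 88.05622586480632}
scene [1411.78914071  -10.06501525 1087.25843247] [-0.6154204  -0.0241434  -0.78782919] [[619.73753844   0.         322.09728276]
 [  0.         619.73753844 244.65991496]
 [  0.           0.           1.        ]] 0.04778050768158759
top [ 469.6632757   -48.30947956 1105.85457247] [ 0.15048909  0.01690308 -0.98846716] [[445.65543215   0.         317.4860792 ]
 [  0.         445.65543215 237.98318079]
 [  0.           0.           1.        ]] -0.06883467610215828
```

View pics/scene0.png

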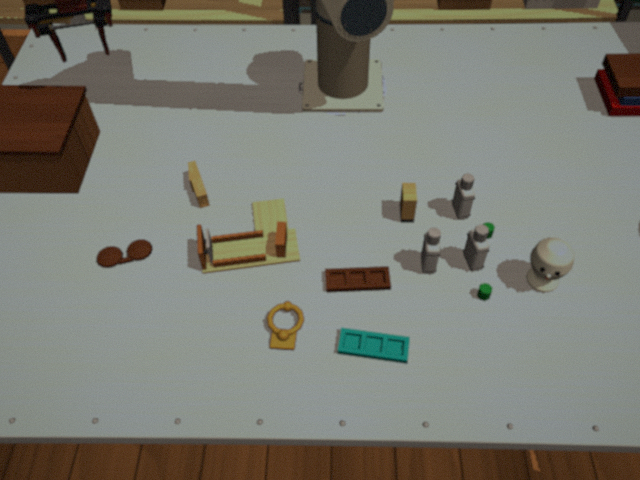

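View pics/top0.png

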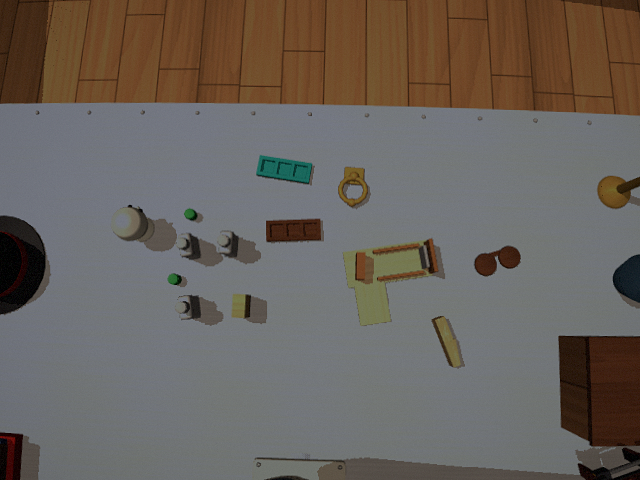

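Flasks at top px (187,245), (228,243), (186,307); filler (241,306); wedge (447,342); rack (400,262); dark holder (293,230). Decoys: green caps (190,214), (174,279) and the turquoise block (285,170). No flask4 visible, so the filler is needed. Next I take close measurements and a crop.

Run:
```python
from h import *
T=dict(np.load("pics/top0.npz")); S=dict(np.load("pics/scene0.npz"))
T['k1']=float(T['k1']);S['k1']=float(S['k1'])
print("tcp px",proj(S,[[181,-598,230]]),proj(T,[[181,-598,230]]))
a=S["img"][150:300,385:585,::-1]; b=T["img"][190:380,110:510,::-1]
cv2.imwrite("pics/c1.png",np.vstack([cv2.resize(a[:, :],(600,450))[:300],]))
A=cv2.resize(S["img"][165:280,390:510,::-1],None,fx=4,fy=4,interpolation=3)
B=cv2.resize(S["img"][150:280,180:310,::-1],None,fx=2.4,fy=3.54,interpolation=3)
h=min(len(A),len(B)); cv2.imwrite("pics/c1.png",np.hstack([A[:h],B[:h]]))
for n,d in(("T",T),("S",S)):
    P=cloud(d)
    m=(P[...,2]>9)&(P[...,2]<180)&(P[...,0]>200)&(P[...,0]<900)&(abs(P[...,1])<560)
    nl,lab,st,ce=cv2.connectedComponentsWithStats(m.astype(np.uint8),connectivity=8)
    for i in range(1,nl):
        if st[i,4]<25: continue
        q=P[lab==i]; zt=np.percentile(q[:,2],97)
        t=q[q[:,2]>zt-6][:,:2].astype(np.float32)
        r=cv2.minAreaRect(t)
        print(n,st[i,:4],ce[i].round(),"ztop %.0f"%zt,"lo",q.min(0).round(),"hi",q.max(0).round(),"top rect",np.round(r[0]),np.round(r[1]),round(r[2]))
```

```text
tcp px [[83.94444396 51.2789873 ]] [[605.60875835 461.49750653]]
T [256 155  56  29] [284. 169.] ztop 17 lo [776.  -9.   9.] hi [847. 132.  19.] top rect [812.  61.] [137.  54.] 82
T [338 167  30  40] [353. 186.] ztop 25 lo [ 718. -151.    9.] hi [822. -78.  28.] top rect [ 759. -115.] [73. 73.] 41
T [111 205  44  36] [132. 224.] ztop 120 lo [611. 377.   9.] hi [694. 454. 123.] top rect [651. 417.] [45. 42.] 1
T [184 209  13  12] [190. 214.] ztop 31 lo [675. 278.   9.] hi [700. 305.  32.] top rect [689. 292.] [24. 26.] 34
T [266 218  55  23] [293. 229.] ztop 17 lo [628. -36.   9.] hi [687. 100.  21.] top rect [657.  32.] [ 52. 136.] 4
T [217 231  21  26] [228. 244.] ztop 115 lo [586. 169.  10.] hi [639. 201. 117.] top rect [613. 185.] [25. 26.] 45
T [175 234  26  26] [188. 246.] ztop 114 lo [576. 259.   9.] hi [634. 296. 117.] top rect [605. 280.] [24. 28.] 1
T [419 238  19  35] [428. 256.] ztop 68 lo [ 556. -313.    9.] hi [ 635. -280.   69.] top rect [ 594. -296.] [79. 23.] 10
T [373 243  47  12] [395. 248.] ztop 27 lo [ 600. -279.    9.] hi [ 628. -166.   29.] top rect [ 616. -223
[... 2040 characters left out ...]
[ 96 246  26  21] [109. 256.] ztop 18 lo [ 578. -533.    9.] hi [ 633. -479.   21.] top rect [ 607. -506.] [51. 51.] 66
S [326 266  66  24] [358. 277.] ztop 17 lo [628. -33.   9.] hi [691. 103.  20.] top rect [659.  34.] [ 57. 136.] 4
S [477 283  15  16] [484. 290.] ztop 31 lo [679. 279.   9.] hi [706. 305.  32.] top rect [692. 293.] [25. 25.] 87
S [267 301  38  48] [284. 323.] ztop 25 lo [ 723. -150.    9.] hi [827. -75.  28.] top rect [ 765. -113.] [72. 73.] 40
S [338 327  72  35] [374. 344.] ztop 17 lo [780.  -7.   9.] hi [852. 133.  20.] top rect [816.  63.] [135.  55.] 82
S [287 341   9   8] [291. 345.] ztop 14 lo [ 811. -106.    9.] hi [828. -91.  15.] top rect [820. -99.] [14. 15.] 71
```

View pics/c1.png

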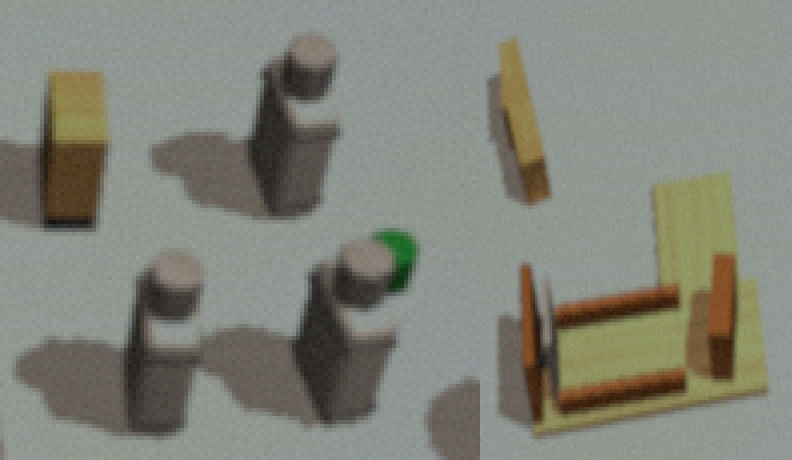

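```bash
cat >> h.py <<'E'
from scipy.optimize import least_squares
def load(n):
    d=dict(np.load(n)); d['k1']=float(d['k1']); return d
def sdrect(p,hx,hy):
    q=np.abs(p)-[hx,hy]
    return np.linalg.norm(np.maximum(q,0),axis=1)+np.minimum(q.max(1),0)
def loc(p,x):
    c,s=np.cos(x[2]),np.sin(x[2]); d=p-x[:2]
    return np.c_[d[:,0]*c+d[:,1]*s,-d[:,0]*s+d[:,1]*c]
def fit(P,x0,hx,hy,zl,zh,rad,zt=None):
    """fit rectangle outline to side points (zl..zh)"""
    m=(P[...,2]>zl)&(P[...,2]<zh)&(np.hypot(P[...,0]-x0[0],P[...,1]-x0[1])<rad)
    p=P[m][:,:2]
    best=None
    for a in (x0[2],x0[2]-.25,x0[2]+.25):
        r=least_squares(lambda x:sdrect(loc(p,[x[0],x[1],x[2]/50]),hx,hy),[x0[0],x0[1],a*50],loss='soft_l1',f_scale=1.5)
        if best is None or r.cost<best.cost: best=r
    return np.r_[best.x[:2],best.x[2]/50],np.sqrt(2*best.cost/len(p)),len(p)
E
python3 - <<'E'
from h import *
o=ctrl.get_obs(); M=R.from_rotvec(o["orientation"]).as_matrix(); print("tool axes x,y,z cols\n",M.round(3))
for n in("top","scene"):
    d=load("pics/%s0.npz"%n);P=cloud(d)
    print(n)
    for nm,x0 in(("fA",(613,185)),("fB",(605,280)),("fC",(460,271))):
        x,c,k=fit(P,[*x0,0],27,15,12,80,45); print(nm,x[:2].round(1),np.degrees(x[2]).round(1),c.round(2),k)
    x,c,k=fit(P,[466,149,0],27,15,12,72,45);print("filler",x[:2].round(1),np.degrees(x[2]).round(1),c.round(2),k)
    # rails
    for nm,x0 in(("railp",(616,-223)),("railm",(550,-234))):
        m=(P[...,2]>22)&(P[...,2]<32)&(abs(loc(P.reshape(-1,3)[:,:2],[*x0,np.radians(9.6)]).reshape(480,640,2)/[12,62])<1).all(-1)
        q=P[m]; r=cv2.minAreaRect(q[:,:2].astype(np.float32)); print(nm,np.round(r[0],1),np.round(r[1]),round(r[2],1),np.median(q[:,2]),np.median(q[:,:2],axis=0))
        pc=np.linalg.svd(q[:,:2]-q[:,:2].mean(0))[2][0]; print(" dir deg",np.degrees(np.arctan2(pc[0],pc[1])))
    m=(P[...,2]>8)&(P[...,2]<22)&(np.hypot(P[...,0]-658,P[...,1]-33)<80)
    r=cv2.minAreaRect(P[m][:,:2].astype(np.float32)); print("holder",r)
    m=(P[...,2]>30)&(P[...,2]<50)&(np.hypot(P[...,0]-396,P[...,1]+345)<75)
    q=P[m][:,:2]; c=q.mean(0); u=np.linalg.svd(q-c)[2][0]; u*=np.sign(u[0]); v=np.array([-u[1],u[0]])
    s=(q-c)@u;t=(q-c)@v
    for a in range(-60,61,15):
        k=abs(s-a)<6
        if k.any(): print("wedge s",a,"t",t[k].min().round(1),t[k].max().round(1))
    print(c,u)
    for nm,(x,y) in(("capA",(613,185)),("capB",(605,280)),("capC",(460,271))):
        m=(P[...,2]>107)&(np.hypot(P[...,0]-x,P[...,1]-y)<25); r=cv2.minEnclosingCircle(P[m][:,:2].astype(np.float32)); print(nm,r, np.median(P[m][:,2]))
E
```

```text
tool axes x,y,z cols
 [[-0.     0.29  -0.957]
 [ 0.001 -0.957 -0.29 ]
 [-1.    -0.001 -0.   ]]
top
fA [613.2 185.3] -1.6 0.69 167
fB [605.1 280.3] 13.1 0.79 219
fC [458.4 271.2] 9.7 0.78 213
filler [466.6 148.7] -0.8 1.17 111
railp [ 615.8 -223.6] [ 14. 115.] 6.3 24.452187464898003 [ 615.94242959 -222.20158608]
 dir deg 170.85984296043767
railm [ 550.1 -234.6] [ 12. 115.] 12.4 24.065506541506117 [ 550.26436354 -234.69950165]
 dir deg 170.0097165770465
holder ((657.1715698242188, 32.25725173950195), (52.372337341308594, 136.01296997070312), 3.4399073123931885)
wedge s -60 t -8.1 11.8
wedge s -45 t -10.7 11.7
wedge s -30 t -12.6 10.0
wedge s -15 t -13.9 10.9
wedge s 0 t -17.7 11.3
wedge s 15 t -12.8 12.0
wedge s 30 t -11.6 11.9
wedge s 45 t -12.2 13.0
wedge s 60 t -11.5 12.4
[ 394.71654363 -342.84157709] [0.93576015 0.35263712]
capA ((612.9296264648438, 184.9309844970703), 13.787839889526367) 112.5894082318369
capB ((604.8821411132812, 280.254638671875), 14.14790153503418) 112.40644506725428
capC ((458.0121154785156, 271.0931091308594), 13.99222183227539) 112.11629290719765
scene
fA [6
[... 282 characters left out ...]
051678427 [ 553.1166663  -229.53796175]
 dir deg 170.18778715814796
holder ((658.882080078125, 33.99467468261719), (57.95275115966797, 135.80520629882812), 3.540863275527954)
wedge s -60 t -6.1 11.3
wedge s -45 t -8.8 11.2
wedge s -30 t -12.5 11.9
wedge s -15 t -14.4 11.9
wedge s 0 t -16.5 12.1
wedge s 15 t -11.1 11.8
wedge s 30 t -11.2 11.9
wedge s 45 t -11.1 12.7
wedge s 60 t -8.9 11.4
[ 401.60487026 -342.39550608] [0.9340902  0.35703712]
capA ((615.0751342773438, 185.04107666015625), 14.537728309631348) 111.20328195506018
capB ((608.0699462890625, 279.8207702636719), 15.917502403259277) 111.31259885785725
capC ((463.4693908691406, 271.1290283203125), 15.683649063110352) 110.72971163541955
```

Request:
{"op": "apply_moves", "data": {
  "increments": [
    {"gripper": 100, "delta_pos": [0, 0, 0], "dr": [-0.116, 0, 0]},
    {"gripper": 100, "delta_pos": [0, 0, 0], "dr": [-0.116, 0, 0]},
    {"gripper": 100, "delta_pos": [0, 0, 0], "dr": [-0.116, 0, 0]},
    {"gripper": 100, "delta_pos": [0, 0, 0], "dr": [-0.116, 0, 0]},
    {"gripper": 100, "delta_pos": [0, 0, 0], "dr": [-0.116, 0, 0]}
  ]
}}

```text
t: 0.52
ee_pos: [180.9, -597.9, 230.2]
orientation: [1.698, 0.8, -1.698]
ft_force: [0.4, -0.6, -0.8]
width: 87.4
```

Request:
{"op": "apply_moves", "data": {
  "increments": [
    {"gripper": 100, "delta_pos": [0, 0, 0], "dr": [-0.116, 0, 0]},
    {"gripper": 100, "delta_pos": [0, 0, 0], "dr": [-0.116, 0, 0]},
    {"gripper": 100, "delta_pos": [0, 0, 0], "dr": [-0.116, 0, 0]},
    {"gripper": 100, "delta_pos": [0, 0, 0], "dr": [-0.116, 0, 0]},
    {"gripper": 100, "delta_pos": [0, 0, 0], "dr": [-0.116, 0, 0]}
  ]
}}

```text
t: 0.93
ee_pos: [180.9, -597.9, 230.2]
orientation: [1.291, 1.155, -1.291]
ft_force: [-0.4, -0.1, -0.1]
width: 87.8
```

Request:
{"op": "apply_moves", "data": {
  "increments": [
    {"gripper": 100, "delta_pos": [0, 0, 0], "dr": [-0.116, 0, 0]},
    {"gripper": 100, "delta_pos": [0, 2, -3.4], "dr": [0, 0, 0]},
    {"gripper": 100, "delta_pos": [0, 2, -3.4], "dr": [0, 0, 0]},
    {"gripper": 100, "delta_pos": [0, 2, -3.4], "dr": [0, 0, 0]},
    {"gripper": 100, "delta_pos": [0, 2, -3.4], "dr": [0, 0, 0]}
  ]
}}

```text
t: 1.35
ee_pos: [261.3, -460.6, 230.2]
orientation: [1.211, 1.209, -1.211]
ft_force: [1.2, -0.9, 0.6]
width: 88.0
```

Request:
{"op": "apply_moves", "data": {
  "increments": [
    {"gripper": 100, "delta_pos": [0, 1.76, -3.23], "dr": [0, 0, 0]},
    {"gripper": 100, "delta_pos": [0, 1.76, -3.23], "dr": [0, 0, 0]},
    {"gripper": 100, "delta_pos": [0, 1.76, -3.23], "dr": [0, 0, 0]},
    {"gripper": 100, "delta_pos": [0, 1.76, -3.23], "dr": [0, 0, 0]},
    {"gripper": 100, "delta_pos": [0, 1.76, -3.23], "dr": [0, 0, 0]}
  ]
}}

```text
t: 1.77
ee_pos: [349.6, -299.1, 230.5]
orientation: [1.21, 1.209, -1.21]
ft_force: [0.2, 0.3, 0.1]
width: 88.1
```

Request:
{"op": "apply_moves", "data": {
  "increments": [
    {"gripper": 100, "delta_pos": [0, 1.76, -3.23], "dr": [0, 0, 0]},
    {"gripper": 100, "delta_pos": [0, 1.76, -3.23], "dr": [0, 0, 0]},
    {"gripper": 100, "delta_pos": [0, 1.76, -3.23], "dr": [0, 0, 0]},
    {"gripper": 100, "delta_pos": [0, 1.76, -3.23], "dr": [0, 0, 0]},
    {"gripper": 100, "delta_pos": [0, 1.76, -3.23], "dr": [0, 0, 0]}
  ]
}}

```text
t: 2.18
ee_pos: [437.8, -137.7, 230.6]
orientation: [1.21, 1.209, -1.21]
ft_force: [0.9, -1.1, 1.0]
width: 87.7
```

Request:
{"op": "apply_moves", "data": {
  "increments": [
    {"gripper": 70, "delta_pos": [0, 1.76, -3.23], "dr": [0, 0, 0]},
    {"gripper": 70, "delta_pos": [0, 1.76, -3.23], "dr": [0, 0, 0]},
    {"gripper": 70, "delta_pos": [0, 1.76, -3.23], "dr": [0, 0, 0]},
    {"gripper": 70, "delta_pos": [0, 1.76, -3.23], "dr": [0, 0, 0]},
    {"gripper": 70, "delta_pos": [0, 1.76, -3.23], "dr": [0, 0, 0]}
  ]
}}

```text
t: 2.6
ee_pos: [526.0, 23.8, 230.5]
orientation: [1.209, 1.209, -1.21]
ft_force: [0.3, -0.3, -0.4]
width: 62.2
```

Request:
{"op": "apply_moves", "data": {
  "increments": [
    {"gripper": 70, "delta_pos": [0, 1.76, -3.23], "dr": [0, 0, 0]},
    {"gripper": 70, "delta_pos": [0, 1.76, -3.23], "dr": [0, 0, 0]},
    {"gripper": 70, "delta_pos": [0, 1.76, -3.23], "dr": [0, 0, 0]},
    {"gripper": 70, "delta_pos": [0, 1.76, -3.23], "dr": [0, 0, 0]},
    {"gripper": 70, "delta_pos": [0, 1.76, -3.23], "dr": [0, 0, 0]}
  ]
}}

```text
t: 3.02
ee_pos: [614.1, 185.2, 230.2]
orientation: [1.209, 1.209, -1.21]
ft_force: [1.2, 0.0, 0.3]
width: 61.4
```

Request:
{"op": "apply_moves", "data": {
  "increments": [
    {"gripper": 70, "delta_pos": [3, 0, 0], "dr": [0, 0, 0]},
    {"gripper": 70, "delta_pos": [3, 0, 0], "dr": [0, 0, 0]},
    {"gripper": 70, "delta_pos": [2, 0, 0], "dr": [0, 0, 0]},
    {"gripper": 70, "delta_pos": [0, 0, 0], "dr": [0, 0, 0]},
    {"gripper": 70, "delta_pos": [0, 0, 0], "dr": [0, 0, 0]}
  ]
}}

```text
t: 3.43
ee_pos: [612.9, 183.2, 149.6]
orientation: [1.208, 1.21, -1.212]
ft_force: [0.1, 0.8, 0.5]
width: 61.3
```

Request:
{"op": "apply_moves", "data": {
  "increments": [
    {"gripper": 70, "delta_pos": [2, 0, -0.2], "dr": [0, 0, 0]},
    {"gripper": 70, "delta_pos": [1.6, 0, 0], "dr": [0, 0, 0]},
    {"gripper": 70, "delta_pos": [1, 0, 0], "dr": [0, 0, 0]},
    {"gripper": 70, "delta_pos": [0, 0, 0], "dr": [0, 0, 0]},
    {"gripper": 70, "delta_pos": [0, 0, 0], "dr": [0, 0, 0]}
  ]
}}

```text
t: 3.85
ee_pos: [614.3, 185.3, 105.6]
orientation: [1.211, 1.208, -1.209]
ft_force: [0.1, -0.4, -0.1]
width: 61.1
```

Request:
{"op": "apply_moves", "data": {
  "increments": [
    {"gripper": 0, "delta_pos": [0, 0, 0], "dr": [0, 0, 0]},
    {"gripper": 0, "delta_pos": [0, 0, 0], "dr": [0, 0, 0]},
    {"gripper": 0, "delta_pos": [0, 0, 0], "dr": [0, 0, 0]},
    {"gripper": 0, "delta_pos": [0, 0, 0], "dr": [0, 0, 0]},
    {"gripper": 0, "delta_pos": [0, 0, 0], "dr": [0, 0, 0]}
  ]
}}

```text
t: 4.27
ee_pos: [614.0, 185.4, 105.2]
orientation: [1.21, 1.208, -1.209]
ft_force: [0.3, 0.1, 0.0]
width: 31.4
```

Request:
{"op": "apply_moves", "data": {
  "increments": [
    {"gripper": 0, "delta_pos": [0, 0, 0], "dr": [0, 0, 0]},
    {"gripper": 0, "delta_pos": [-1, 0, 0], "dr": [0, 0, 0]},
    {"gripper": 0, "delta_pos": [-2, 0, 0], "dr": [0, 0, 0]},
    {"gripper": 0, "delta_pos": [-2, 0, 0], "dr": [0, 0, 0]},
    {"gripper": 0, "delta_pos": [-1, 0, 0], "dr": [0, 0, 0]}
  ]
}}

```text
t: 4.68
ee_pos: [614.9, 185.7, 167.5]
orientation: [1.212, 1.207, -1.207]
ft_force: [1.3, 0.4, -0.1]
width: 25.3
```

Run:
```python
from h import *
o=ctrl.get_obs(); print(o["t"],o["ee_pos"],o["width"],o["orientation"])
for n in("top","scene"):
    d=shot(n);np.savez("pics/%s1.npz"%n,**d);d=load("pics/%s1.npz"%n);P=cloud(d)
    x,y,z=o["ee_pos"]
    m=(P[...,2]>15)&(P[...,2]<80)&(np.hypot(P[...,0]-613,P[...,1]-185)<45)
    print(n,fit(P,[613,185,0],27,15,12,80,45))
    u,v=proj(d,[[x,y,z-10]])[0]; print(u,v)
    print("px range around", P[int(v)-2:int(v)+3:2,int(u)-6:int(u)+7:3].round(0).tolist())
    if n=="scene": cv2.imwrite("pics/s1.png",cv2.resize(d["img"][int(v)-70:int(v)+80,int(u)-75:int(u)+75,::-1],None,fx=3,fy=3,interpolation=3))
```

```text
4.6833 [614.89807153 185.7104065  167.50516026] 25.323044722788808 [ 1.21191044  1.20721755 -1.20738189]
top (array([ 6.13243429e+02,  1.85368426e+02, -2.95795725e-02]), np.float64(0.7315827873177508), 173)
217.11915922521638 235.33693111838906
px range around [[[566.0, 111.0, 497.0], [569.0, 111.0, 478.0], [604.0, 161.0, 258.0], [617.0, 175.0, 179.0], [619.0, 172.0, 163.0]], [[563.0, 110.0, 500.0], [566.0, 110.0, 482.0], [569.0, 112.0, 458.0], [600.0, 154.0, 262.0], [616.0, 173.0, 157.0]], [[559.0, 109.0, 504.0], [562.0, 109.0, 485.0], [566.0, 111.0, 462.0], [596.0, 154.0, 262.0], [611.0, 172.0, 159.0]]]
scene (array([ 6.13309632e+02,  1.86321363e+02, -2.99195337e-02]), np.float64(1.2146157232672246), 379)
437.10358382440904 217.1808814949335
px range around [[[697.0, 154.0, 259.0], [703.0, 158.0, 267.0], [703.0, 163.0, 266.0], [704.0, 168.0, 268.0], [702.0, 174.0, 265.0]], [[696.0, 155.0, 253.0], [698.0, 160.0, 255.0], [694.0, 166.0, 250.0], [697.0, 170.0, 254.0], [694.0, 176.0, 251.0]], [[695.0, 156.0, 246.0], [695.0, 161.0, 246.0], [695.0, 167.0, 246.0], [697.0, 171.0, 249.0], [697.0, 176.0, 249.0]]]
```

View pics/s1.png

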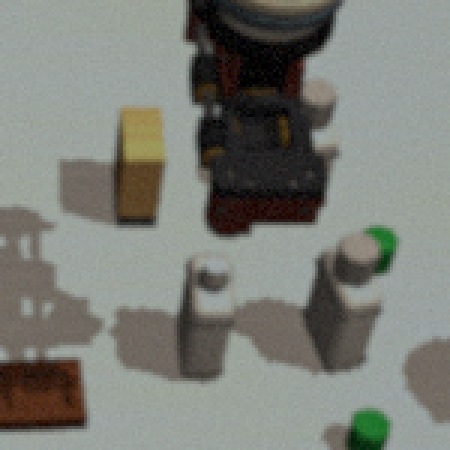

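Request:
{"op": "apply_moves", "data": {
  "increments": [
    {"gripper": 0, "delta_pos": [0, 0.93, 3.9], "dr": [0, 0, 0]},
    {"gripper": 0, "delta_pos": [0, 0.93, 3.9], "dr": [0, 0, 0]},
    {"gripper": 0, "delta_pos": [0, 0.93, 3.9], "dr": [0, 0, 0]},
    {"gripper": 0, "delta_pos": [0, 0.93, 3.9], "dr": [0, 0, 0]},
    {"gripper": 0, "delta_pos": [0, 0.93, 3.88], "dr": [0, 0, 0]}
  ]
}}

```text
t: 5.2
ee_pos: [659.6, -11.2, 163.6]
orientation: [1.209, 1.21, -1.211]
ft_force: [1.6, 0.6, -0.4]
width: 25.4
```

Request:
{"op": "apply_moves", "data": {
  "increments": [
    {"gripper": 0, "delta_pos": [3, 0, 0], "dr": [0, 0, 0]},
    {"gripper": 0, "delta_pos": [3.5, 0, 0], "dr": [0, 0, 0]},
    {"gripper": 0, "delta_pos": [3, 0, 0], "dr": [0, 0, 0]},
    {"gripper": 0, "delta_pos": [1, 0, 0], "dr": [0, 0, 0]},
    {"gripper": 0, "delta_pos": [0, 0, 0], "dr": [0, 0, 0]}
  ]
}}

```text
t: 5.62
ee_pos: [657.2, -9.5, 55.9]
orientation: [1.207, 1.214, -1.215]
ft_force: [-0.2, 0.5, -0.3]
width: 25.5
```

Request:
{"op": "apply_moves", "data": {
  "increments": [
    {"gripper": 0, "delta_pos": [0, 0, 0], "dr": [0, 0, 0]},
    {"gripper": 0, "delta_pos": [0, 0, 0], "dr": [0, 0, 0]},
    {"gripper": 0, "delta_pos": [0, 0, 0], "dr": [0, 0, 0]},
    {"gripper": 0, "delta_pos": [0, 0, 0], "dr": [0, 0, 0]},
    {"gripper": 0, "delta_pos": [0, 0, 0], "dr": [0, 0, 0]}
  ]
}}

```text
t: 6.03
ee_pos: [660.9, -9.4, 61.1]
orientation: [1.211, 1.207, -1.208]
ft_force: [0.1, -0.5, -0.5]
width: 25.4
```

Run:
```python
from h import *
o=ctrl.get_obs(); print(o["t"],o["ee_pos"],o["width"],o["orientation"])
for n in("top","scene"):
    d=shot(n);np.savez("pics/%s2.npz"%n,**d);d=load("pics/%s2.npz"%n);P=cloud(d)
    x,y,z=o["ee_pos"]
    u,v=proj(d,[[x,y,z-10]])[0]; print(n,u,v)
    cv2.imwrite("pics/%s2c.png"%n,cv2.resize(d["img"][int(v)-50:int(v)+50,int(u)-60:int(u)+60,::-1],None,fx=4,fy=4,interpolation=3))
a=cv2.imread("pics/top2c.png");b=cv2.imread("pics/scene2c.png"); cv2.imwrite("pics/v2.png",cv2.resize(np.hstack([a,b]),(800,333)))
```

```text
6.0333 [660.92958451  -9.35025034  61.11965496] 25.432631920411623 [ 1.21077948  1.20712132 -1.20814381]
top 309.1081630315159 225.18024898671163
scene 337.2411204110338 267.1390166659329
```

View pics/v2.png

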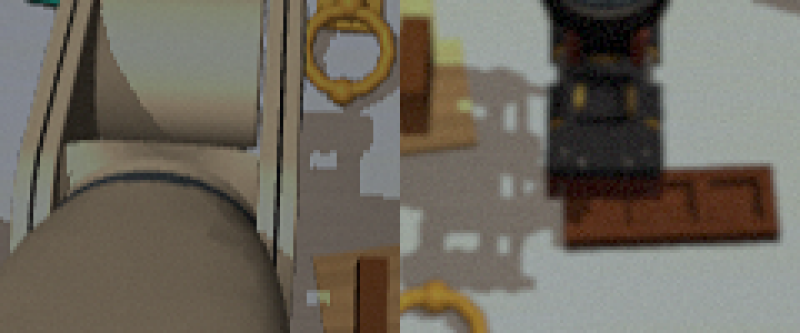

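Request:
{"op": "apply_moves", "data": {
  "increments": [
    {"gripper": 0, "delta_pos": [1, 0, 0], "dr": [0, 0, 0]},
    {"gripper": 0, "delta_pos": [1, 0, 0], "dr": [0, 0, 0]},
    {"gripper": 0, "delta_pos": [1, 0, 0], "dr": [0, 0, 0]},
    {"gripper": 0, "delta_pos": [0.4, 0, 0], "dr": [0, 0, 0]},
    {"gripper": 0, "delta_pos": [0, 0, 0], "dr": [0, 0, 0]}
  ]
}}

```text
t: 6.55
ee_pos: [659.2, -9.5, 25.3]
orientation: [1.209, 1.211, -1.212]
ft_force: [-3.4, -0.3, 10.2]
width: 25.5
```

Request:
{"op": "apply_moves", "data": {
  "increments": [
    {"gripper": 0, "delta_pos": [0, 0, 0], "dr": [0, 0, 0]},
    {"gripper": 0, "delta_pos": [0, 0, 0], "dr": [0, 0, 0]},
    {"gripper": 0, "delta_pos": [0, 0, 0], "dr": [0, 0, 0]},
    {"gripper": 0, "delta_pos": [0, 0, 0], "dr": [0, 0, 0]},
    {"gripper": 0, "delta_pos": [0, 0, 0], "dr": [0, 0, 0]}
  ]
}}

```text
t: 6.97
ee_pos: [659.2, -9.5, 25.4]
orientation: [1.209, 1.21, -1.212]
ft_force: [-3.9, 0.5, 9.5]
width: 25.8
```

Request:
{"op": "apply_moves", "data": {
  "increments": [
    {"gripper": 70, "delta_pos": [0, 0, 0], "dr": [0, 0, 0]},
    {"gripper": 70, "delta_pos": [0, 0, 0], "dr": [0, 0, 0]},
    {"gripper": 70, "delta_pos": [0, 0, 0], "dr": [0, 0, 0]},
    {"gripper": 70, "delta_pos": [0, 0, 0], "dr": [0, 0, 0]},
    {"gripper": 70, "delta_pos": [0, 0, 0], "dr": [0, 0, 0]}
  ]
}}

```text
t: 7.38
ee_pos: [659.9, -9.5, 25.2]
orientation: [1.21, 1.209, -1.21]
ft_force: [-0.4, 0.3, 0.2]
width: 55.6
```

Request:
{"op": "apply_moves", "data": {
  "increments": [
    {"gripper": 70, "delta_pos": [-2, 0, 0], "dr": [0, 0, 0]},
    {"gripper": 70, "delta_pos": [-4, 0, 0], "dr": [0, 0, 0]},
    {"gripper": 70, "delta_pos": [-4, 0, 0], "dr": [0, 0, 0]},
    {"gripper": 70, "delta_pos": [-2, 0, 0], "dr": [0, 0, 0]},
    {"gripper": 70, "delta_pos": [0, 0, 0], "dr": [0, 0, 0]}
  ]
}}

```text
t: 7.8
ee_pos: [663.5, -9.6, 151.4]
orientation: [1.214, 1.202, -1.203]
ft_force: [0.6, 0.5, -0.3]
width: 61.2
```

Run:
```python
from h import *
o=ctrl.get_obs(); print(o["t"],o["ee_pos"],o["width"],o["orientation"],o["ft_force"])
d=shot("scene");np.savez("pics/scene3.npz",**d);P=cloud(load("pics/scene3.npz"))
m=(P[...,2]>22)&(P[...,2]<45)&(np.hypot(P[...,0]-660,P[...,1]+9)<25); q=P[m];print(q.shape,np.median(q,axis=0),q.min(0),q.max(0))
x,y=660,-9
u,v=proj(load("pics/scene3.npz"),[[x,y,20]])[0]
cv2.imwrite("pics/v3.png",cv2.resize(d["img"][int(v)-40:int(v)+40,int(u)-50:int(u)+90,::-1],None,fx=4,fy=4,interpolation=3))
```

```text
7.8 [663.53011746  -9.57200968 151.40676018] 61.17780577630452 [ 1.21416684  1.20167324 -1.20322952] [ 0.60619883  0.45345326 -0.32711008]
(133, 3) [663.84936583  -7.71810578  31.5579517 ] [648.18498581 -20.29790024  22.45105331] [677.19811395   2.84553457  38.77012842]
```

View pics/v3.png

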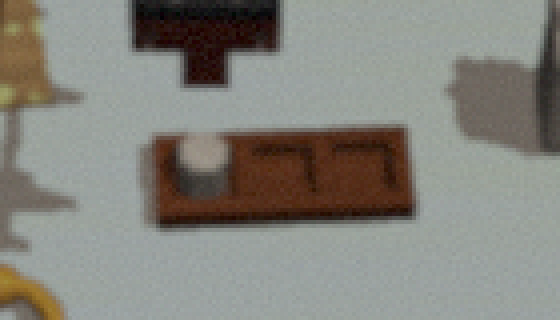

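Request:
{"op": "apply_moves", "data": {
  "increments": [
    {"gripper": 70, "delta_pos": [0, -0.68, -3.6], "dr": [0, 0, 0]},
    {"gripper": 70, "delta_pos": [0, -0.68, -3.6], "dr": [0, 0, 0]},
    {"gripper": 70, "delta_pos": [0, -0.68, -3.6], "dr": [0, 0, 0]},
    {"gripper": 70, "delta_pos": [0, -0.68, -3.6], "dr": [0, 0, 0]},
    {"gripper": 70, "delta_pos": [0, -0.68, -3.6], "dr": [0, 0, 0]}
  ]
}}

```text
t: 8.27
ee_pos: [624.6, 171.7, 143.5]
orientation: [1.208, 1.21, -1.213]
ft_force: [0.2, 0.7, 0.1]
width: 61.7
```

Request:
{"op": "apply_moves", "data": {
  "increments": [
    {"gripper": 70, "delta_pos": [0, -0.68, -3.6], "dr": [0, 0, 0]},
    {"gripper": 70, "delta_pos": [0, -0.68, -3.6], "dr": [0, 0, 0]},
    {"gripper": 70, "delta_pos": [0, -0.72, -3.85], "dr": [0, 0, 0]},
    {"gripper": 70, "delta_pos": [0, 0, 0], "dr": [0, 0, 0]},
    {"gripper": 70, "delta_pos": [0, 0, 0], "dr": [0, 0, 0]}
  ]
}}

```text
t: 8.68
ee_pos: [603.9, 282.7, 143.6]
orientation: [1.205, 1.211, -1.21]
ft_force: [-0.2, -0.7, -1.1]
width: 61.3
```

Request:
{"op": "apply_moves", "data": {
  "increments": [
    {"gripper": 70, "delta_pos": [2, 0, 0], "dr": [0, 0, 0]},
    {"gripper": 70, "delta_pos": [1, 0, 0], "dr": [0, 0, 0]},
    {"gripper": 70, "delta_pos": [0.5, 0, 0], "dr": [0, 0, 0]},
    {"gripper": 70, "delta_pos": [0, 0, 0], "dr": [0, 0, 0]},
    {"gripper": 70, "delta_pos": [0, 0, 0], "dr": [0, 0, 0]}
  ]
}}

```text
t: 9.1
ee_pos: [605.6, 280.1, 110.1]
orientation: [1.21, 1.209, -1.212]
ft_force: [-0.4, 0.3, 0.3]
width: 61.6
```

Request:
{"op": "apply_moves", "data": {
  "increments": [
    {"gripper": 70, "delta_pos": [0, 0, 0], "dr": [0, 0, 0]},
    {"gripper": 70, "delta_pos": [0, 0, 0], "dr": [0, 0, 0]},
    {"gripper": 70, "delta_pos": [0, 0, 0], "dr": [0, 0, 0]},
    {"gripper": 70, "delta_pos": [0, 0, 0], "dr": [0, 0, 0]},
    {"gripper": 70, "delta_pos": [0, 0, 0], "dr": [0, 0, 0]}
  ]
}}

```text
t: 9.52
ee_pos: [605.7, 281.2, 111.1]
orientation: [1.21, 1.209, -1.209]
ft_force: [0.3, -0.1, -0.6]
width: 61.4
```

Request:
{"op": "apply_moves", "data": {
  "increments": [
    {"gripper": 70, "delta_pos": [0.6, 0, 0], "dr": [0, 0, 0]},
    {"gripper": 70, "delta_pos": [0, 0, 0], "dr": [0, 0, 0]},
    {"gripper": 0, "delta_pos": [0, 0, 0], "dr": [0, 0, 0]},
    {"gripper": 0, "delta_pos": [0, 0, 0], "dr": [0, 0, 0]},
    {"gripper": 0, "delta_pos": [0, 0, 0], "dr": [0, 0, 0]}
  ]
}}

```text
t: 9.93
ee_pos: [605.6, 281.1, 104.6]
orientation: [1.21, 1.209, -1.21]
ft_force: [-1.0, -0.9, 0.3]
width: 44.5
```

Request:
{"op": "apply_moves", "data": {
  "increments": [
    {"gripper": 0, "delta_pos": [0, 0, 0], "dr": [0, 0, 0]},
    {"gripper": 0, "delta_pos": [0, 0, 0], "dr": [0, 0, 0]},
    {"gripper": 0, "delta_pos": [0, 0, 0], "dr": [0, 0, 0]},
    {"gripper": 0, "delta_pos": [0, 0, 0], "dr": [0, 0, 0]},
    {"gripper": 0, "delta_pos": [0, 0, 0], "dr": [0, 0, 0]}
  ]
}}

```text
t: 10.35
ee_pos: [605.6, 281.1, 104.8]
orientation: [1.21, 1.209, -1.21]
ft_force: [0.4, 0.2, 0.3]
width: 26.2
```

Request:
{"op": "apply_moves", "data": {
  "increments": [
    {"gripper": 0, "delta_pos": [-1, 0, 0], "dr": [0, 0, 0]},
    {"gripper": 0, "delta_pos": [-2, 0, 0], "dr": [0, 0, 0]},
    {"gripper": 0, "delta_pos": [-2, 0, 0], "dr": [0, 0, 0]},
    {"gripper": 0, "delta_pos": [-1, 0, 0], "dr": [0, 0, 0]},
    {"gripper": 0, "delta_pos": [0, 0.75, 3.54], "dr": [0, 0, 0]}
  ]
}}

```text
t: 10.77
ee_pos: [614.2, 250.6, 168.4]
orientation: [1.212, 1.209, -1.201]
ft_force: [1.2, -0.8, 0.1]
width: 25.9
```

Request:
{"op": "apply_moves", "data": {
  "increments": [
    {"gripper": 0, "delta_pos": [0, 0.75, 3.54], "dr": [0, 0, 0]},
    {"gripper": 0, "delta_pos": [0, 0.75, 3.54], "dr": [0, 0, 0]},
    {"gripper": 0, "delta_pos": [0, 0.75, 3.54], "dr": [0, 0, 0]},
    {"gripper": 0, "delta_pos": [0, 0.75, 3.54], "dr": [0, 0, 0]},
    {"gripper": 0, "delta_pos": [0, 0.75, 3.54], "dr": [0, 0, 0]}
  ]
}}

```text
t: 11.18
ee_pos: [650.5, 67.0, 165.2]
orientation: [1.21, 1.209, -1.209]
ft_force: [0.9, 0.6, -0.7]
width: 26.3
```

Request:
{"op": "apply_moves", "data": {
  "increments": [
    {"gripper": 0, "delta_pos": [0, 0.75, 3.56], "dr": [0, 0, 0]},
    {"gripper": 0, "delta_pos": [3, 0, 0], "dr": [0, 0, 0]},
    {"gripper": 0, "delta_pos": [3.4, 0, 0], "dr": [0, 0, 0]},
    {"gripper": 0, "delta_pos": [3, 0, 0], "dr": [0, 0, 0]},
    {"gripper": 0, "delta_pos": [1, 0, 0], "dr": [0, 0, 0]}
  ]
}}

```text
t: 11.6
ee_pos: [655.0, 32.4, 56.7]
orientation: [1.207, 1.213, -1.215]
ft_force: [-0.3, -0.3, -1.1]
width: 25.7
```

Request:
{"op": "apply_moves", "data": {
  "increments": [
    {"gripper": 0, "delta_pos": [0, 0, 0], "dr": [0, 0, 0]},
    {"gripper": 0, "delta_pos": [0, 0, 0], "dr": [0, 0, 0]},
    {"gripper": 0, "delta_pos": [0, 0, 0], "dr": [0, 0, 0]},
    {"gripper": 0, "delta_pos": [0, 0, 0], "dr": [0, 0, 0]},
    {"gripper": 0, "delta_pos": [0, 0, 0], "dr": [0, 0, 0]}
  ]
}}

```text
t: 12.02
ee_pos: [659.1, 33.3, 62.6]
orientation: [1.211, 1.207, -1.207]
ft_force: [-0.3, 0.0, -0.8]
width: 26.0
```

Request:
{"op": "apply_moves", "data": {
  "increments": [
    {"gripper": 0, "delta_pos": [1, 0, 0], "dr": [0, 0, 0]},
    {"gripper": 0, "delta_pos": [1, 0, 0], "dr": [0, 0, 0]},
    {"gripper": 0, "delta_pos": [1, 0, 0], "dr": [0, 0, 0]},
    {"gripper": 0, "delta_pos": [0.4, 0, 0], "dr": [0, 0, 0]},
    {"gripper": 0, "delta_pos": [0, 0, 0], "dr": [0, 0, 0]}
  ]
}}

```text
t: 12.43
ee_pos: [657.2, 33.0, 25.5]
orientation: [1.209, 1.21, -1.211]
ft_force: [-0.1, -0.2, 0.7]
width: 25.7
```

Request:
{"op": "apply_moves", "data": {
  "increments": [
    {"gripper": 0, "delta_pos": [0, 0, 0], "dr": [0, 0, 0]},
    {"gripper": 0, "delta_pos": [0, 0, 0], "dr": [0, 0, 0]},
    {"gripper": 0, "delta_pos": [0, 0, 0], "dr": [0, 0, 0]},
    {"gripper": 0, "delta_pos": [0, 0, 0], "dr": [0, 0, 0]},
    {"gripper": 0, "delta_pos": [0, 0, 0], "dr": [0, 0, 0]}
  ]
}}

```text
t: 12.85
ee_pos: [657.8, 33.0, 26.6]
orientation: [1.21, 1.209, -1.21]
ft_force: [-0.2, 0.3, -0.5]
width: 26.0
```

Run:
```python
from h import *
d=shot("scene");np.savez("pics/scene4.npz",**d);P=cloud(load("pics/scene4.npz"))
for n,x,y,r in(("cap-",660,-9,25),("well0",660,33,30)):
    m=(P[...,2]>22)&(P[...,2]<45)&(np.hypot(P[...,0]-x,P[...,1]-y)<r); q=P[m]; print(n,len(q),np.median(q,axis=0) if len(q) else '', np.percentile(q[:,2],[50,80,95]) if len(q) else '')
```

```text
cap- 131 [664.13991765  -7.72078719  32.01249902] [32.01249902 33.78701799 35.9547354 ]
well0 0
```

Request:
{"op": "apply_moves", "data": {
  "increments": [
    {"gripper": 70, "delta_pos": [0, 0, 0], "dr": [0, 0, 0]},
    {"gripper": 70, "delta_pos": [0, 0, 0], "dr": [0, 0, 0]},
    {"gripper": 70, "delta_pos": [0, 0, 0], "dr": [0, 0, 0]},
    {"gripper": 70, "delta_pos": [0, 0, 0], "dr": [0, 0, 0]},
    {"gripper": 70, "delta_pos": [0, 0, 0], "dr": [0, 0, 0]}
  ]
}}

```text
t: 13.32
ee_pos: [657.9, 33.0, 26.7]
orientation: [1.21, 1.209, -1.21]
ft_force: [0.3, -0.1, 0.7]
width: 55.9
```

Request:
{"op": "apply_moves", "data": {
  "increments": [
    {"gripper": 70, "delta_pos": [-2, 0, 0], "dr": [0, 0, 0]},
    {"gripper": 70, "delta_pos": [-4, 0, 0], "dr": [0, 0, 0]},
    {"gripper": 70, "delta_pos": [-4, 0, 0], "dr": [0, 0, 0]},
    {"gripper": 70, "delta_pos": [-2, 0, 0], "dr": [0, 0, 0]},
    {"gripper": 70, "delta_pos": [0, -2.2, -2.65], "dr": [0, 0, 0]}
  ]
}}

```text
t: 13.73
ee_pos: [642.6, 57.0, 153.1]
orientation: [1.219, 1.197, -1.202]
ft_force: [0.7, 0.5, 0.4]
width: 61.5
```

Request:
{"op": "apply_moves", "data": {
  "increments": [
    {"gripper": 70, "delta_pos": [0, -2.2, -2.65], "dr": [0, 0, 0]},
    {"gripper": 70, "delta_pos": [0, -2.2, -2.65], "dr": [0, 0, 0]},
    {"gripper": 70, "delta_pos": [0, -2.2, -2.65], "dr": [0, 0, 0]},
    {"gripper": 70, "delta_pos": [0, -2.2, -2.65], "dr": [0, 0, 0]},
    {"gripper": 70, "delta_pos": [0, -2.2, -2.65], "dr": [0, 0, 0]}
  ]
}}

```text
t: 14.15
ee_pos: [524.9, 193.1, 146.9]
orientation: [1.21, 1.208, -1.21]
ft_force: [0.8, 0.1, 0.1]
width: 61.4
```

Request:
{"op": "apply_moves", "data": {
  "increments": [
    {"gripper": 70, "delta_pos": [0, -2.2, -2.65], "dr": [0, 0, 0]},
    {"gripper": 70, "delta_pos": [0, -2.2, -2.65], "dr": [0, 0, 0]},
    {"gripper": 70, "delta_pos": [0, -2.2, -2.65], "dr": [0, 0, 0]},
    {"gripper": 70, "delta_pos": [0, 0, 0], "dr": [0, 0, 0]},
    {"gripper": 70, "delta_pos": [2, 0, 0], "dr": [0, 0, 0]}
  ]
}}

```text
t: 14.57
ee_pos: [461.1, 274.3, 129.5]
orientation: [1.212, 1.209, -1.202]
ft_force: [0.6, -0.5, -0.1]
width: 61.5
```

Request:
{"op": "apply_moves", "data": {
  "increments": [
    {"gripper": 70, "delta_pos": [1.3, 0, 0], "dr": [0, 0, 0]},
    {"gripper": 70, "delta_pos": [0, 0, 0], "dr": [0, 0, 0]},
    {"gripper": 70, "delta_pos": [0, 0, 0], "dr": [0, 0, 0]},
    {"gripper": 70, "delta_pos": [0, 0, 0], "dr": [0, 0, 0]},
    {"gripper": 70, "delta_pos": [0, 0, 0], "dr": [0, 0, 0]}
  ]
}}

```text
t: 14.98
ee_pos: [460.9, 271.8, 114.5]
orientation: [1.211, 1.208, -1.209]
ft_force: [0.2, 0.2, 0.4]
width: 61.6
```

Request:
{"op": "apply_moves", "data": {
  "increments": [
    {"gripper": 70, "delta_pos": [0.5, -0.15, 0], "dr": [0, 0, 0]},
    {"gripper": 70, "delta_pos": [0.4, 0, 0], "dr": [0, 0, 0]},
    {"gripper": 70, "delta_pos": [0, 0, 0], "dr": [0, 0, 0]},
    {"gripper": 70, "delta_pos": [0, 0, 0], "dr": [0, 0, 0]},
    {"gripper": 0, "delta_pos": [0, 0, 0], "dr": [0, 0, 0]}
  ]
}}

```text
t: 15.4
ee_pos: [458.6, 271.7, 104.7]
orientation: [1.21, 1.209, -1.21]
ft_force: [0.5, 0.5, 0.1]
width: 57.7
```

Request:
{"op": "apply_moves", "data": {
  "increments": [
    {"gripper": 0, "delta_pos": [0, 0, 0], "dr": [0, 0, 0]},
    {"gripper": 0, "delta_pos": [0, 0, 0], "dr": [0, 0, 0]},
    {"gripper": 0, "delta_pos": [0, 0, 0], "dr": [0, 0, 0]},
    {"gripper": 0, "delta_pos": [0, 0, 0], "dr": [0, 0, 0]},
    {"gripper": 0, "delta_pos": [0, 0, 0], "dr": [0, 0, 0]}
  ]
}}

```text
t: 15.82
ee_pos: [458.6, 271.8, 104.8]
orientation: [1.21, 1.209, -1.21]
ft_force: [-0.1, 0.2, 0.8]
width: 26.3
```

Request:
{"op": "apply_moves", "data": {
  "increments": [
    {"gripper": 0, "delta_pos": [0, 0, 0], "dr": [0, 0, 0]},
    {"gripper": 0, "delta_pos": [-1, 0, 0], "dr": [0, 0, 0]},
    {"gripper": 0, "delta_pos": [-2, 0, 0], "dr": [0, 0, 0]},
    {"gripper": 0, "delta_pos": [-2, 0, 0], "dr": [0, 0, 0]},
    {"gripper": 0, "delta_pos": [-1, 0, 0], "dr": [0, 0, 0]}
  ]
}}

```text
t: 16.23
ee_pos: [459.5, 272.2, 167.2]
orientation: [1.212, 1.208, -1.208]
ft_force: [0.3, 0.8, -0.1]
width: 26.2
```

Request:
{"op": "apply_moves", "data": {
  "increments": [
    {"gripper": 0, "delta_pos": [0, 2.45, 2.46], "dr": [0, 0, 0]},
    {"gripper": 0, "delta_pos": [0, 2.45, 2.46], "dr": [0, 0, 0]},
    {"gripper": 0, "delta_pos": [0, 2.45, 2.46], "dr": [0, 0, 0]},
    {"gripper": 0, "delta_pos": [0, 2.45, 2.46], "dr": [0, 0, 0]},
    {"gripper": 0, "delta_pos": [0, 2.45, 2.46], "dr": [0, 0, 0]}
  ]
}}

```text
t: 16.65
ee_pos: [581.9, 147.4, 165.2]
orientation: [1.21, 1.209, -1.209]
ft_force: [0.4, 0.8, -0.7]
width: 26.3
```

Request:
{"op": "apply_moves", "data": {
  "increments": [
    {"gripper": 0, "delta_pos": [0, 2.45, 2.46], "dr": [0, 0, 0]},
    {"gripper": 0, "delta_pos": [0, 2.45, 2.46], "dr": [0, 0, 0]},
    {"gripper": 0, "delta_pos": [0, 2.45, 2.46], "dr": [0, 0, 0]},
    {"gripper": 0, "delta_pos": [3.4, 0, 0], "dr": [0, 0, 0]},
    {"gripper": 0, "delta_pos": [3.5, 0, 0], "dr": [0, 0, 0]}
  ]
}}

```text
t: 17.07
ee_pos: [658.0, 73.0, 97.5]
orientation: [1.216, 1.203, -1.207]
ft_force: [-0.0, 0.1, -1.4]
width: 26.4
```

Request:
{"op": "apply_moves", "data": {
  "increments": [
    {"gripper": 0, "delta_pos": [2.5, 0, 0], "dr": [0, 0, 0]},
    {"gripper": 0, "delta_pos": [1, 0, 0], "dr": [0, 0, 0]},
    {"gripper": 0, "delta_pos": [0, 0, 0], "dr": [0, 0, 0]},
    {"gripper": 0, "delta_pos": [0, 0, 0], "dr": [0, 0, 0]},
    {"gripper": 0, "delta_pos": [0, 0, 0], "dr": [0, 0, 0]}
  ]
}}

```text
t: 17.48
ee_pos: [655.7, 75.1, 62.6]
orientation: [1.211, 1.207, -1.207]
ft_force: [0.9, 0.2, 1.1]
width: 26.2
```

Request:
{"op": "apply_moves", "data": {
  "increments": [
    {"gripper": 0, "delta_pos": [1, 0, 0], "dr": [0, 0, 0]},
    {"gripper": 0, "delta_pos": [1, 0, 0], "dr": [0, 0, 0]},
    {"gripper": 0, "delta_pos": [1, 0.05, 0], "dr": [0, 0, 0]},
    {"gripper": 0, "delta_pos": [0.4, 0, 0], "dr": [0, 0, 0]},
    {"gripper": 0, "delta_pos": [0, 0, 0], "dr": [0, 0, 0]}
  ]
}}

```text
t: 17.9
ee_pos: [654.4, 74.7, 25.7]
orientation: [1.209, 1.21, -1.211]
ft_force: [-0.2, 0.6, -0.0]
width: 26.0
```

Request:
{"op": "apply_moves", "data": {
  "increments": [
    {"gripper": 0, "delta_pos": [0, 0, 0], "dr": [0, 0, 0]},
    {"gripper": 0, "delta_pos": [0, 0, 0], "dr": [0, 0, 0]},
    {"gripper": 0, "delta_pos": [0, 0, 0], "dr": [0, 0, 0]},
    {"gripper": 0, "delta_pos": [0, 0, 0], "dr": [0, 0, 0]},
    {"gripper": 0, "delta_pos": [0, 0, 0], "dr": [0, 0, 0]}
  ]
}}

```text
t: 18.32
ee_pos: [654.9, 74.8, 26.7]
orientation: [1.21, 1.209, -1.21]
ft_force: [0.3, 0.9, -0.7]
width: 26.3
```

Request:
{"op": "apply_moves", "data": {
  "increments": [
    {"gripper": 70, "delta_pos": [0, 0, 0], "dr": [0, 0, 0]},
    {"gripper": 70, "delta_pos": [0, 0, 0], "dr": [0, 0, 0]},
    {"gripper": 70, "delta_pos": [0, 0, 0], "dr": [0, 0, 0]},
    {"gripper": 70, "delta_pos": [0, 0, 0], "dr": [0, 0, 0]},
    {"gripper": 70, "delta_pos": [0, 0, 0], "dr": [0, 0, 0]}
  ]
}}

```text
t: 18.73
ee_pos: [654.9, 74.7, 26.7]
orientation: [1.21, 1.209, -1.21]
ft_force: [-0.5, 0.2, -0.0]
width: 56.4
```

Request:
{"op": "apply_moves", "data": {
  "increments": [
    {"gripper": 70, "delta_pos": [-2, 0, 0], "dr": [0, 0, 0]},
    {"gripper": 100, "delta_pos": [-4, 0, 0], "dr": [0, 0, 0]},
    {"gripper": 100, "delta_pos": [-4, 0, 0], "dr": [0, 0, 0]},
    {"gripper": 100, "delta_pos": [-2, 0, 0], "dr": [0, 0, 0]},
    {"gripper": 100, "delta_pos": [0, 0, 0], "dr": [0, 0, 0]}
  ]
}}

```text
t: 19.15
ee_pos: [658.3, 75.1, 152.6]
orientation: [1.215, 1.203, -1.203]
ft_force: [1.7, 0.6, 0.2]
width: 84.1
```

Request:
{"op": "apply_moves", "data": {
  "increments": [
    {"gripper": 100, "delta_pos": [0, -1.4, -3.69], "dr": [0, 0, 0]},
    {"gripper": 100, "delta_pos": [0, -1.4, -3.69], "dr": [0, 0, 0]},
    {"gripper": 100, "delta_pos": [0, -1.4, -3.69], "dr": [0, 0, 0]},
    {"gripper": 100, "delta_pos": [0, 0, 0], "dr": [0.03, 0, 0]},
    {"gripper": 100, "delta_pos": [0, 0, 0], "dr": [0, 0, 0]}
  ]
}}

```text
t: 19.57
ee_pos: [611.6, 187.3, 145.7]
orientation: [1.229, 1.196, -1.232]
ft_force: [0.4, -0.7, 1.3]
width: 87.9
```

Run:
```python
from h import *
o=ctrl.get_obs(); print(o["t"],o["ee_pos"],o["width"])
d=shot("scene");np.savez("pics/scene5.npz",**d);d=load("pics/scene5.npz");P=cloud(d)
for n,x,y,r in(("cap-",662,-9,20),("cap0",660,33,20),("cap+",657,75,20)):
    m=(P[...,2]>22)&(P[...,2]<60)&(np.hypot(P[...,0]-x,P[...,1]-y)<r); q=P[m]; print(n,len(q),np.median(q,axis=0) if len(q) else '', np.percentile(q[:,2],[50,80,95]) if len(q) else '')
u,v=proj(d,[[657,33,20]])[0]
cv2.imwrite("pics/v5.png",cv2.resize(d["img"][int(v)-60:int(v)+40,int(u)-60:int(u)+90,::-1],None,fx=4,fy=4,interpolation=3))
```

```text
19.5667 [611.56871964 187.31749696 145.656471  ] 87.94053342536088
cap- 135 [665.37848944  -9.64283788  31.83060981] [31.83060981 33.87481462 35.9388332 ]
cap0 137 [663.02356475  33.95533837  31.70753465] [31.70753465 33.79617123 35.95754906]
cap+ 138 [659.85436872  75.58893146  31.56039075] [31.56039075 34.14562619 35.70839348]
```

View pics/v5.png

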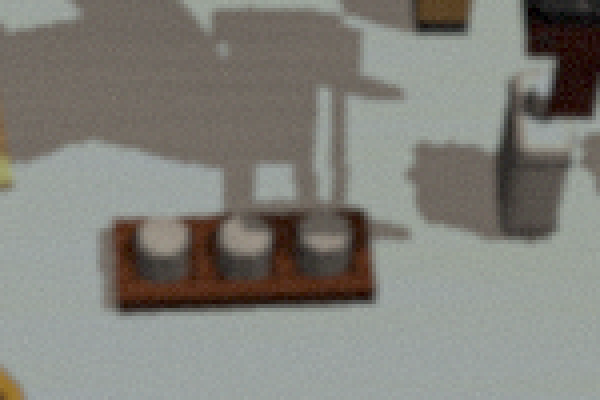

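Run:
```python
from h import *
def sdbox(p,c,h):
    q=np.abs(p-c)-h; return np.linalg.norm(np.maximum(q,0),axis=1)+np.minimum(q.max(1),0)
for n in("top","scene"):
    P=cloud(load("pics/%s0.npz"%n)).reshape(-1,3)
    l=loc(P[:,:2],[580,-201,np.radians(9.6)])
    m=(P[:,2]>9)&(P[:,2]<32)&(abs(abs(l[:,0])-33.5)<12)&(l[:,1]>-78)&(l[:,1]<40)
    p=P[m]
    def f(x):
        l=loc(p[:,:2],[x[0],x[1],x[2]/50]); q=np.c_[l,p[:,2]-x[3]]
        return np.minimum(*[abs(sdbox(q,np.array([s*33.5,-28,12]),np.array([4,57,12]))) for s in(1,-1)])
    r=least_squares(f,[580,-201,.1675*50,0],loss='soft_l1',f_scale=1)
    x=r.x;a=x[2]/50;ex=np.array([np.cos(a),np.sin(a)]);ey=np.array([-ex[1],ex[0]])
    print(n,len(p),"rack",x[:2].round(1),np.degrees(a).round(2),"dz",x[3].round(1),"rms",np.sqrt(np.mean(f(x)**2)))
    for yy in(-70,-40,-10,20): print(yy,(x[:2]+yy*ey).round(1))
```

```text
top 364 rack [ 578.5 -200.1] 9.43 dz 0.7 rms 2.0648745363797656
-70 [ 590.  -269.2]
-40 [ 585.1 -239.6]
-10 [ 580.2 -210. ]
20 [ 575.2 -180.4]
scene 658 rack [ 579.7 -198.6] 9.61 dz -0.0 rms 1.8249400583575586
-70 [ 591.4 -267.6]
-40 [ 586.3 -238. ]
-10 [ 581.3 -208.4]
20 [ 576.3 -178.9]
```

Request:
{"op": "apply_moves", "data": {
  "increments": [
    {"gripper": 100, "delta_pos": [3, 0, 0], "dr": [0, 0, 0]},
    {"gripper": 100, "delta_pos": [3, 0, 0], "dr": [0, 0, 0]},
    {"gripper": 100, "delta_pos": [2.2, 0, 0], "dr": [0, 0, 0]},
    {"gripper": 100, "delta_pos": [1, 0, 0], "dr": [0, 0, 0]},
    {"gripper": 100, "delta_pos": [0, 0, 0], "dr": [0, 0, 0]}
  ]
}}

```text
t: 20.03
ee_pos: [611.4, 183.8, 51.7]
orientation: [1.229, 1.196, -1.237]
ft_force: [0.1, 0.1, 0.5]
width: 88.1
```

Request:
{"op": "apply_moves", "data": {
  "increments": [
    {"gripper": 100, "delta_pos": [0, 0, 0], "dr": [0, 0, 0]},
    {"gripper": 100, "delta_pos": [0, 0, 0], "dr": [0, 0, 0]},
    {"gripper": 0, "delta_pos": [0, 0, 0], "dr": [0, 0, 0]},
    {"gripper": 0, "delta_pos": [0, 0, 0], "dr": [0, 0, 0]},
    {"gripper": 0, "delta_pos": [0, 0, 0], "dr": [0, 0, 0]}
  ]
}}

```text
t: 20.45
ee_pos: [613.7, 185.6, 55.8]
orientation: [1.233, 1.194, -1.23]
ft_force: [-0.6, 0.6, -1.4]
width: 71.3
```

Request:
{"op": "apply_moves", "data": {
  "increments": [
    {"gripper": 0, "delta_pos": [0, 0, 0], "dr": [0, 0, 0]},
    {"gripper": 0, "delta_pos": [0, 0, 0], "dr": [0, 0, 0]},
    {"gripper": 0, "delta_pos": [0, 0, 0], "dr": [0, 0, 0]},
    {"gripper": 0, "delta_pos": [0, 0, 0], "dr": [0, 0, 0]},
    {"gripper": 0, "delta_pos": [-1, 0, 0], "dr": [0, 0, 0]}
  ]
}}

```text
t: 20.87
ee_pos: [611.6, 185.1, 63.2]
orientation: [1.23, 1.196, -1.235]
ft_force: [-0.5, 0.0, -1.8]
width: 53.9
```

Request:
{"op": "apply_moves", "data": {
  "increments": [
    {"gripper": 0, "delta_pos": [-2.5, 0, 0], "dr": [0, 0, 0]},
    {"gripper": 0, "delta_pos": [-3, 0, 0], "dr": [0, 0, 0]},
    {"gripper": 0, "delta_pos": [-3, 0, 0], "dr": [0, 0, 0]},
    {"gripper": 0, "delta_pos": [-2, 0, 0], "dr": [0, 0, 0]},
    {"gripper": 0, "delta_pos": [-1, 0, 0], "dr": [0, 0, 0]}
  ]
}}

```text
t: 21.28
ee_pos: [614.4, 185.9, 183.4]
orientation: [1.235, 1.192, -1.228]
ft_force: [0.3, 0.2, -0.4]
width: 54.1
```

Request:
{"op": "apply_moves", "data": {
  "increments": [
    {"gripper": 0, "delta_pos": [0, -0.08, 3.75], "dr": [0, 0, 0]},
    {"gripper": 0, "delta_pos": [0, -0.08, 3.75], "dr": [0, 0, 0]},
    {"gripper": 0, "delta_pos": [0, -0.08, 3.75], "dr": [0, 0, 0]},
    {"gripper": 0, "delta_pos": [0, -0.08, 3.75], "dr": [0, 0, 0]},
    {"gripper": 0, "delta_pos": [0, -0.08, 3.75], "dr": [0, 0, 0]}
  ]
}}

```text
t: 21.7
ee_pos: [602.2, -3.3, 179.2]
orientation: [1.231, 1.196, -1.233]
ft_force: [0.3, 0.0, -0.3]
width: 53.9
```

Request:
{"op": "apply_moves", "data": {
  "increments": [
    {"gripper": 0, "delta_pos": [0, -0.08, 3.75], "dr": [0, 0, 0]},
    {"gripper": 0, "delta_pos": [0, -0.08, 3.75], "dr": [0, 0, 0]},
    {"gripper": 0, "delta_pos": [0, -0.08, 3.75], "dr": [0, 0, 0]},
    {"gripper": 0, "delta_pos": [0, -0.08, 3.75], "dr": [0, 0, 0]},
    {"gripper": 0, "delta_pos": [0, -0.08, 3.75], "dr": [0, 0, 0]}
  ]
}}

```text
t: 22.12
ee_pos: [592.4, -190.7, 179.1]
orientation: [1.232, 1.196, -1.233]
ft_force: [0.9, -0.1, -1.5]
width: 54.2
```

Request:
{"op": "apply_moves", "data": {
  "increments": [
    {"gripper": 0, "delta_pos": [0, -0.08, 3.75], "dr": [0, 0, 0]},
    {"gripper": 0, "delta_pos": [0, -0.08, 3.8], "dr": [0, 0, 0]},
    {"gripper": 0, "delta_pos": [0, 0, 0], "dr": [-0.098, 0, 0]},
    {"gripper": 0, "delta_pos": [0, 0, 0], "dr": [-0.098, 0, 0]},
    {"gripper": 0, "delta_pos": [0, 0, 0], "dr": [0, 0, 0]}
  ]
}}

```text
t: 22.53
ee_pos: [588.5, -265.3, 178.8]
orientation: [1.085, 1.285, -1.086]
ft_force: [0.8, 0.2, -0.7]
width: 53.6
```

Request:
{"op": "apply_moves", "data": {
  "increments": [
    {"gripper": 0, "delta_pos": [0, 0, 0], "dr": [0, 0, 0]},
    {"gripper": 0, "delta_pos": [0, 0, 0], "dr": [0, 0, 0]},
    {"gripper": 0, "delta_pos": [0, 0, 0], "dr": [0, 0, 0]},
    {"gripper": 0, "delta_pos": [0, 0, 0], "dr": [0, 0, 0]},
    {"gripper": 0, "delta_pos": [0, 0, 0], "dr": [0, 0, 0]}
  ]
}}

```text
t: 22.95
ee_pos: [589.6, -264.1, 179.8]
orientation: [1.087, 1.283, -1.087]
ft_force: [0.1, -0.6, -1.0]
width: 53.4
```

```bash
cat >> h.py <<'E'
RK=np.array([579.1,-199.4]); RA=np.radians(9.5)
EX=np.array([np.cos(RA),np.sin(RA)]); EY=np.array([-EX[1],EX[0]])
def state():
    o=ctrl.get_obs(); M=R.from_rotvec(o["orientation"]).as_matrix(); p=o["ee_pos"]
    psi=np.degrees(np.arctan2(M[1,1],M[0,1]))
    print("t %.1f"%o["t"],"pos",p.round(1),"psi %.2f"%psi,"tilt",np.round(M[:2,0],3),"rack xy",(loc(p[None,:2],[*RK,RA])[0]).round(1),"F",o["ft_force"].round(1),"w %.1f"%o["width"],"q",o["qpos"].round(2))
    return p,np.radians(psi)
def go(x,y,z,psi_deg=None,rack=False,off=0):
    """tool-frame cm to reach a world (or rack) point, at present yaw"""
    p,a=state()
    if rack: x,y=RK+x*EX+y*EY
    d=np.array([x,y])-p[:2]
    print("tool cm: x %.2f y %.2f z %.2f"%((p[2]-z)/10,(d[0]*np.cos(a)+d[1]*np.sin(a))/10,(d[0]*np.sin(a)-d[1]*np.cos(a))/10), "" if psi_deg is None else "dr %.3f"%(a-np.radians(psi_deg)))
E
python3 -c "
from h import *
go(0,-66,80,9.5,True)"
```

```text
t 22.9 pos [ 589.6 -264.1  179.8] psi 9.45 tilt [ 0. -0.] rack xy [ -0.4 -65.5] F [ 0.1 -0.6 -1. ] w 53.4 q [-0.44  0.51  1.62 -0.    1.01 -0.6 ]
tool cm: x 9.98 y 0.04 z 0.05 dr -0.001
```

Request:
{"op": "apply_moves", "data": {
  "increments": [
    {"gripper": 0, "delta_pos": [3, 0, 0], "dr": [0, 0, 0]},
    {"gripper": 0, "delta_pos": [3, 0, 0], "dr": [0, 0, 0]},
    {"gripper": 0, "delta_pos": [2.4, 0.04, 0], "dr": [0, 0, 0]},
    {"gripper": 0, "delta_pos": [1, 0, 0], "dr": [0, 0, 0]},
    {"gripper": 0, "delta_pos": [0, 0, 0], "dr": [0, 0, 0]}
  ]
}}

```text
t: 23.37
ee_pos: [588.2, -263.5, 83.1]
orientation: [1.086, 1.288, -1.089]
ft_force: [0.7, -0.4, -0.8]
width: 54.0
```

Request:
{"op": "apply_moves", "data": {
  "increments": [
    {"gripper": 0, "delta_pos": [0, 0, 0], "dr": [0, 0, 0]},
    {"gripper": 0, "delta_pos": [0, 0, 0], "dr": [0, 0, 0]},
    {"gripper": 0, "delta_pos": [0.4, 0, 0], "dr": [0, 0, 0]},
    {"gripper": 0, "delta_pos": [0.5, 0, 0], "dr": [0, 0, 0]},
    {"gripper": 0, "delta_pos": [0.5, 0, 0], "dr": [0, 0, 0]}
  ]
}}

```text
t: 23.78
ee_pos: [590.4, -264.7, 72.4]
orientation: [1.087, 1.281, -1.086]
ft_force: [0.6, -0.1, -2.3]
width: 54.0
```

Request:
{"op": "apply_moves", "data": {
  "increments": [
    {"gripper": 0, "delta_pos": [0.3, 0, 0], "dr": [0, 0, 0]},
    {"gripper": 0, "delta_pos": [0, 0, 0], "dr": [0, 0, 0]},
    {"gripper": 0, "delta_pos": [0, 0, 0], "dr": [0, 0, 0]},
    {"gripper": 0, "delta_pos": [0, 0, 0], "dr": [0, 0, 0]},
    {"gripper": 0, "delta_pos": [0, 0, 0], "dr": [0, 0, 0]}
  ]
}}

```text
t: 24.2
ee_pos: [590.0, -264.5, 68.9]
orientation: [1.087, 1.282, -1.087]
ft_force: [-0.1, -0.1, -1.3]
width: 53.6
```

Request:
{"op": "apply_moves", "data": {
  "increments": [
    {"gripper": 0, "delta_pos": [0.4, 0, 0], "dr": [0, 0, 0]},
    {"gripper": 0, "delta_pos": [0.35, 0, 0], "dr": [0, 0, 0]},
    {"gripper": 0, "delta_pos": [0, 0, 0], "dr": [0, 0, 0]},
    {"gripper": 0, "delta_pos": [0, 0, 0], "dr": [0, 0, 0]},
    {"gripper": 0, "delta_pos": [0, 0, 0], "dr": [0, 0, 0]}
  ]
}}

```text
t: 24.62
ee_pos: [589.7, -264.4, 60.9]
orientation: [1.087, 1.283, -1.087]
ft_force: [-0.3, 0.2, -1.0]
width: 54.1
```

Request:
{"op": "apply_moves", "data": {
  "increments": [
    {"gripper": 0, "delta_pos": [0, 0, 0.15], "dr": [0, 0, 0]},
    {"gripper": 0, "delta_pos": [0, 0, 0.15], "dr": [0, 0, 0]},
    {"gripper": 0, "delta_pos": [0, 0, 0], "dr": [0, 0, 0]},
    {"gripper": 0, "delta_pos": [0, 0, 0], "dr": [0, 0, 0]},
    {"gripper": 0, "delta_pos": [0, 0, 0], "dr": [0, 0, 0]}
  ]
}}

```text
t: 25.03
ee_pos: [590.3, -267.4, 61.2]
orientation: [1.087, 1.283, -1.087]
ft_force: [0.3, 0.7, -0.3]
width: 54.0
```

Request:
{"op": "apply_moves", "data": {
  "increments": [
    {"gripper": 0, "delta_pos": [0, 0, 0.1], "dr": [0, 0, 0]},
    {"gripper": 0, "delta_pos": [0, 0, 0.1], "dr": [0, 0, 0]},
    {"gripper": 0, "delta_pos": [0, 0, 0], "dr": [0, 0, 0]},
    {"gripper": 0, "delta_pos": [0, 0, 0], "dr": [0, 0, 0]},
    {"gripper": 0, "delta_pos": [0, 0, 0], "dr": [0, 0, 0]}
  ]
}}

```text
t: 25.45
ee_pos: [590.6, -269.2, 61.1]
orientation: [1.087, 1.283, -1.087]
ft_force: [-0.4, 2.4, -1.3]
width: 54.2
```

```bash
python3 -c "
from h import *
state()"
```

```text
t 25.4 pos [ 590.6 -269.2   61.1] psi 9.46 tilt [-0.  0.] rack xy [ -0.2 -70.7] F [-0.4  2.4 -1.3] w 54.2 q [-0.45  0.67  1.66  0.    0.81 -0.61]
```

Request:
{"op": "apply_moves", "data": {
  "increments": [
    {"gripper": 0, "delta_pos": [0.05, 0, -0.05], "dr": [0, 0, 0]},
    {"gripper": 100, "delta_pos": [0, 0, 0], "dr": [0, 0, 0]},
    {"gripper": 100, "delta_pos": [0, 0, 0], "dr": [0, 0, 0]},
    {"gripper": 100, "delta_pos": [0, 0, 0], "dr": [0, 0, 0]},
    {"gripper": 100, "delta_pos": [0, 0, 0], "dr": [0, 0, 0]}
  ]
}}

```text
t: 25.87
ee_pos: [590.8, -269.1, 60.8]
orientation: [1.087, 1.282, -1.087]
ft_force: [0.5, -0.2, -0.3]
width: 77.0
```

Request:
{"op": "apply_moves", "data": {
  "increments": [
    {"gripper": 100, "delta_pos": [-1, 0, 0], "dr": [0, 0, 0]},
    {"gripper": 100, "delta_pos": [-3, 0, 0], "dr": [0, 0, 0]},
    {"gripper": 100, "delta_pos": [-3, 0, 0], "dr": [0, 0, 0]},
    {"gripper": 100, "delta_pos": [-2.5, 0, 0], "dr": [0, 0, 0]},
    {"gripper": 100, "delta_pos": [0, 0, 0], "dr": [-0.065, 0, 0]}
  ]
}}

```text
t: 26.28
ee_pos: [593.7, -270.4, 162.3]
orientation: [1.039, 1.3, -1.035]
ft_force: [1.3, -0.0, 0.7]
width: 87.8
```

Request:
{"op": "apply_moves", "data": {
  "increments": [
    {"gripper": 100, "delta_pos": [0, 0, 0], "dr": [0, 0, 0]},
    {"gripper": 100, "delta_pos": [0, 0, 0], "dr": [0, 0, 0]},
    {"gripper": 100, "delta_pos": [0, 0, 0], "dr": [0, 0, 0]},
    {"gripper": 100, "delta_pos": [0, 0, 0], "dr": [0, 0, 0]},
    {"gripper": 100, "delta_pos": [0, 0, 0], "dr": [0, 0, 0]}
  ]
}}

```text
t: 26.7
ee_pos: [590.0, -268.7, 154.7]
orientation: [1.039, 1.311, -1.039]
ft_force: [0.6, -0.1, 0.6]
width: 87.4
```

```bash
python3 -c "
from h import *
go(605.1,281,54.5,13.2)"
```

```text
t 26.7 pos [ 590.  -268.7  154.7] psi 13.14 tilt [-0.002  0.001] rack xy [ -0.6 -70.1] F [ 0.6 -0.1  0.6] w 87.4 q [-0.45  0.55  1.62 -0.    0.97 -0.67]
tool cm: x 10.02 y 13.96 z -53.19 dr -0.001
```

Request:
{"op": "apply_moves", "data": {
  "increments": [
    {"gripper": 100, "delta_pos": [0, 1, -3.8], "dr": [0, 0, 0]},
    {"gripper": 100, "delta_pos": [0, 1, -3.8], "dr": [0, 0, 0]},
    {"gripper": 100, "delta_pos": [0, 1, -3.8], "dr": [0, 0, 0]},
    {"gripper": 100, "delta_pos": [0, 1, -3.8], "dr": [0, 0, 0]},
    {"gripper": 100, "delta_pos": [0, 1, -3.8], "dr": [0, 0, 0]}
  ]
}}

```text
t: 27.12
ee_pos: [595.4, -70.9, 155.1]
orientation: [1.039, 1.31, -1.039]
ft_force: [1.2, -1.0, -0.3]
width: 87.8
```

Request:
{"op": "apply_moves", "data": {
  "increments": [
    {"gripper": 100, "delta_pos": [0, 1, -3.8], "dr": [0, 0, 0]},
    {"gripper": 100, "delta_pos": [0, 1, -3.8], "dr": [0, 0, 0]},
    {"gripper": 100, "delta_pos": [0, 1, -3.8], "dr": [0, 0, 0]},
    {"gripper": 100, "delta_pos": [0, 1, -3.8], "dr": [0, 0, 0]},
    {"gripper": 100, "delta_pos": [0, 1, -3.8], "dr": [0, 0, 0]}
  ]
}}

```text
t: 27.53
ee_pos: [600.8, 125.8, 155.1]
orientation: [1.038, 1.31, -1.039]
ft_force: [0.2, -0.2, 0.9]
width: 87.7
```

Request:
{"op": "apply_moves", "data": {
  "increments": [
    {"gripper": 100, "delta_pos": [0, 1, -3.8], "dr": [0, 0, 0]},
    {"gripper": 100, "delta_pos": [0, 1, -3.8], "dr": [0, 0, 0]},
    {"gripper": 100, "delta_pos": [0, 1, -3.8], "dr": [0, 0, 0]},
    {"gripper": 100, "delta_pos": [0, 1, -3.8], "dr": [0, 0, 0]},
    {"gripper": 100, "delta_pos": [0, 0, 0], "dr": [0, 0, 0]}
  ]
}}

```text
t: 27.95
ee_pos: [605.3, 287.6, 155.3]
orientation: [1.037, 1.312, -1.033]
ft_force: [0.3, 0.0, 0.6]
width: 87.7
```

Request:
{"op": "apply_moves", "data": {
  "increments": [
    {"gripper": 100, "delta_pos": [0, 0, 0], "dr": [0, 0, 0]},
    {"gripper": 100, "delta_pos": [0, 0, 0], "dr": [0, 0, 0]},
    {"gripper": 100, "delta_pos": [0, 0, 0], "dr": [0, 0, 0]},
    {"gripper": 100, "delta_pos": [0, 0, 0], "dr": [0, 0, 0]},
    {"gripper": 100, "delta_pos": [0, 0, 0], "dr": [0, 0, 0]}
  ]
}}

```text
t: 28.37
ee_pos: [605.8, 279.6, 155.7]
orientation: [1.039, 1.309, -1.04]
ft_force: [-0.5, 0.1, -0.3]
width: 87.8
```

```bash
python3 -c "
from h import *
go(605.1,281,54.5,13.2)"
```

```text
t 28.4 pos [605.8 279.6 155.7] psi 13.07 tilt [-0. -0.] rack xy [105.4 468. ] F [-0.5  0.1 -0.3] w 87.8 q [ 0.41  0.57  1.58 -0.    0.99  0.19]
tool cm: x 10.12 y -0.04 z -0.15 dr -0.002
```

Request:
{"op": "apply_moves", "data": {
  "increments": [
    {"gripper": 100, "delta_pos": [3, 0, -0.1], "dr": [0, 0, 0]},
    {"gripper": 100, "delta_pos": [3.5, 0, 0], "dr": [0, 0, 0]},
    {"gripper": 100, "delta_pos": [2.6, 0, 0], "dr": [0, 0, 0]},
    {"gripper": 100, "delta_pos": [1, 0, 0], "dr": [0, 0, 0]},
    {"gripper": 100, "delta_pos": [0, 0, 0], "dr": [0, 0, 0]}
  ]
}}

```text
t: 28.78
ee_pos: [603.8, 280.5, 52.0]
orientation: [1.035, 1.311, -1.043]
ft_force: [-0.7, 0.4, 0.5]
width: 87.9
```

Request:
{"op": "apply_moves", "data": {
  "increments": [
    {"gripper": 100, "delta_pos": [0, 0, 0], "dr": [0, 0, 0]},
    {"gripper": 100, "delta_pos": [0, 0, 0], "dr": [0, 0, 0]},
    {"gripper": 0, "delta_pos": [0, 0, 0], "dr": [0, 0, 0]},
    {"gripper": 0, "delta_pos": [0, 0, 0], "dr": [0, 0, 0]},
    {"gripper": 0, "delta_pos": [0, 0, 0], "dr": [0, 0, 0]}
  ]
}}

```text
t: 29.2
ee_pos: [606.0, 282.3, 56.0]
orientation: [1.039, 1.308, -1.036]
ft_force: [-0.9, 0.2, -0.4]
width: 71.5
```

Request:
{"op": "apply_moves", "data": {
  "increments": [
    {"gripper": 0, "delta_pos": [0, 0, 0], "dr": [0, 0, 0]},
    {"gripper": 0, "delta_pos": [0, 0, 0], "dr": [0, 0, 0]},
    {"gripper": 0, "delta_pos": [0, 0, 0], "dr": [0, 0, 0]},
    {"gripper": 0, "delta_pos": [0, 0, 0], "dr": [0, 0, 0]},
    {"gripper": 0, "delta_pos": [-1, 0, 0], "dr": [0, 0, 0]}
  ]
}}

```text
t: 29.62
ee_pos: [604.0, 281.4, 63.1]
orientation: [1.036, 1.311, -1.041]
ft_force: [-0.9, -0.9, -1.1]
width: 53.6
```

Request:
{"op": "apply_moves", "data": {
  "increments": [
    {"gripper": 0, "delta_pos": [-2.5, 0, 0], "dr": [0, 0, 0]},
    {"gripper": 0, "delta_pos": [-3, 0, 0], "dr": [0, 0, 0]},
    {"gripper": 0, "delta_pos": [-3, 0, 0], "dr": [0, 0, 0]},
    {"gripper": 0, "delta_pos": [-2, 0, 0], "dr": [0, 0, 0]},
    {"gripper": 0, "delta_pos": [-1, 0, 0], "dr": [0.063, 0, 0]}
  ]
}}

```text
t: 30.03
ee_pos: [606.7, 282.6, 183.7]
orientation: [1.088, 1.282, -1.081]
ft_force: [0.3, 0.5, -1.0]
width: 53.9
```

```bash
python3 -c "
from h import *
go(0,-37,179,9.5,True)"
```

```text
t 30.0 pos [606.7 282.6 183.7] psi 9.58 tilt [0.004 0.002] rack xy [106.8 470.8] F [ 0.3  0.5 -1. ] w 53.9 q [ 0.42  0.54  1.56 -0.    1.04  0.25]
tool cm: x 0.47 y -10.75 z 50.77 dr 0.001
```

Request:
{"op": "apply_moves", "data": {
  "increments": [
    {"gripper": 0, "delta_pos": [0, -0.81, 3.9], "dr": [0, 0, 0]},
    {"gripper": 0, "delta_pos": [0, -0.81, 3.9], "dr": [0, 0, 0]},
    {"gripper": 0, "delta_pos": [0, -0.81, 3.9], "dr": [0, 0, 0]},
    {"gripper": 0, "delta_pos": [0, -0.81, 3.9], "dr": [0, 0, 0]},
    {"gripper": 0, "delta_pos": [0, -0.81, 3.9], "dr": [0, 0, 0]}
  ]
}}

```text
t: 30.45
ee_pos: [597.4, 81.4, 180.2]
orientation: [1.085, 1.284, -1.085]
ft_force: [0.8, -0.9, -1.5]
width: 53.7
```

Request:
{"op": "apply_moves", "data": {
  "increments": [
    {"gripper": 0, "delta_pos": [0, -0.81, 3.9], "dr": [0, 0, 0]},
    {"gripper": 0, "delta_pos": [0, -0.81, 3.9], "dr": [0, 0, 0]},
    {"gripper": 0, "delta_pos": [0, -0.81, 3.9], "dr": [0, 0, 0]},
    {"gripper": 0, "delta_pos": [0, -0.81, 3.9], "dr": [0, 0, 0]},
    {"gripper": 0, "delta_pos": [0, -0.81, 3.9], "dr": [0, 0, 0]}
  ]
}}

```text
t: 30.87
ee_pos: [589.9, -117.9, 180.2]
orientation: [1.085, 1.283, -1.085]
ft_force: [1.2, 0.3, -1.8]
width: 53.9
```

Request:
{"op": "apply_moves", "data": {
  "increments": [
    {"gripper": 0, "delta_pos": [0, -0.81, 3.9], "dr": [0, 0, 0]},
    {"gripper": 0, "delta_pos": [0, -0.81, 3.9], "dr": [0, 0, 0]},
    {"gripper": 0, "delta_pos": [0, -0.81, 3.8], "dr": [0, 0, 0]},
    {"gripper": 0, "delta_pos": [0, 0, 0], "dr": [0, 0, 0]},
    {"gripper": 0, "delta_pos": [0, 0, 0], "dr": [0, 0, 0]}
  ]
}}

```text
t: 31.28
ee_pos: [585.2, -236.5, 179.9]
orientation: [1.088, 1.282, -1.088]
ft_force: [0.7, 0.9, -0.7]
width: 53.7
```

Request:
{"op": "apply_moves", "data": {
  "increments": [
    {"gripper": 0, "delta_pos": [0, 0, 0], "dr": [0, 0, 0]},
    {"gripper": 0, "delta_pos": [0, 0, 0], "dr": [0, 0, 0]},
    {"gripper": 0, "delta_pos": [0, 0, 0], "dr": [0, 0, 0]},
    {"gripper": 0, "delta_pos": [0, 0, 0], "dr": [0, 0, 0]},
    {"gripper": 0, "delta_pos": [0, 0, 0], "dr": [0, 0, 0]}
  ]
}}

```text
t: 31.7
ee_pos: [585.9, -233.4, 179.8]
orientation: [1.084, 1.284, -1.084]
ft_force: [-0.2, -1.2, -0.8]
width: 53.9
```

```bash
python3 -c "
from h import *
go(0,-37,80,9.5,True)"
```

```text
t 31.7 pos [ 585.9 -233.4  179.8] psi 9.66 tilt [-0.  0.] rack xy [  1.1 -34.7] F [-0.2 -1.2 -0.8] w 53.9 q [-0.4   0.49  1.65  0.    1.   -0.57]
tool cm: x 9.98 y -0.11 z 0.23 dr 0.003
```

Request:
{"op": "apply_moves", "data": {
  "increments": [
    {"gripper": 0, "delta_pos": [3, -0.1, 0.15], "dr": [0.003, 0, 0]},
    {"gripper": 0, "delta_pos": [3, 0, 0], "dr": [0, 0, 0]},
    {"gripper": 0, "delta_pos": [2.4, 0, 0], "dr": [0, 0, 0]},
    {"gripper": 0, "delta_pos": [1, 0, 0], "dr": [0, 0, 0]},
    {"gripper": 0, "delta_pos": [0, 0, 0], "dr": [0, 0, 0]}
  ]
}}

```text
t: 32.12
ee_pos: [583.3, -235.0, 83.2]
orientation: [1.087, 1.287, -1.089]
ft_force: [-0.3, 0.2, -1.6]
width: 54.1
```

Request:
{"op": "apply_moves", "data": {
  "increments": [
    {"gripper": 0, "delta_pos": [0, 0, 0], "dr": [0, 0, 0]},
    {"gripper": 0, "delta_pos": [0, 0, 0], "dr": [0, 0, 0]},
    {"gripper": 0, "delta_pos": [0.4, 0, 0], "dr": [0, 0, 0]},
    {"gripper": 0, "delta_pos": [0.4, 0, 0], "dr": [0, 0, 0]},
    {"gripper": 0, "delta_pos": [0.4, 0, 0], "dr": [0, 0, 0]}
  ]
}}

```text
t: 32.53
ee_pos: [585.4, -236.3, 74.4]
orientation: [1.088, 1.281, -1.087]
ft_force: [-0.8, -0.4, -1.6]
width: 54.1
```

Request:
{"op": "apply_moves", "data": {
  "increments": [
    {"gripper": 0, "delta_pos": [0.4, 0, 0], "dr": [0, 0, 0]},
    {"gripper": 0, "delta_pos": [0.3, 0, 0], "dr": [0, 0, 0]},
    {"gripper": 0, "delta_pos": [0, 0, 0], "dr": [0, 0, 0]},
    {"gripper": 0, "delta_pos": [0, 0, 0], "dr": [0, 0, 0]},
    {"gripper": 0, "delta_pos": [0, 0, 0], "dr": [0, 0, 0]}
  ]
}}

```text
t: 32.95
ee_pos: [585.0, -236.1, 66.7]
orientation: [1.088, 1.282, -1.088]
ft_force: [0.2, -0.3, -1.6]
width: 53.5
```

```bash
python3 -c "
from h import *
go(0,-41,60.5,9.5,True)"
```

```text
t 33.0 pos [ 585.  -236.1   66.7] psi 9.40 tilt [-0.  0.] rack xy [ -0.3 -37.2] F [ 0.2 -0.3 -1.6] w 53.5 q [-0.4   0.64  1.7   0.    0.8  -0.57]
tool cm: x 0.62 y 0.03 z 0.38 dr -0.002
```

Request:
{"op": "apply_moves", "data": {
  "increments": [
    {"gripper": 0, "delta_pos": [0.3, 0, 0], "dr": [0, 0, 0]},
    {"gripper": 0, "delta_pos": [0.25, 0, 0], "dr": [0, 0, 0]},
    {"gripper": 0, "delta_pos": [0, 0, 0.1], "dr": [0, 0, 0]},
    {"gripper": 0, "delta_pos": [0, 0, 0.1], "dr": [0, 0, 0]},
    {"gripper": 0, "delta_pos": [0, 0, 0.1], "dr": [0, 0, 0]}
  ]
}}

```text
t: 33.37
ee_pos: [585.3, -239.1, 61.1]
orientation: [1.088, 1.283, -1.088]
ft_force: [-0.0, 1.5, -0.2]
width: 54.0
```

Request:
{"op": "apply_moves", "data": {
  "increments": [
    {"gripper": 0, "delta_pos": [0, 0, 0.1], "dr": [0, 0, 0]},
    {"gripper": 0, "delta_pos": [0, 0, 0], "dr": [0, 0, 0]},
    {"gripper": 0, "delta_pos": [0, 0, 0], "dr": [0, 0, 0]},
    {"gripper": 0, "delta_pos": [0, 0, 0], "dr": [0, 0, 0]},
    {"gripper": 0, "delta_pos": [0, 0, 0], "dr": [0, 0, 0]}
  ]
}}

```text
t: 33.78
ee_pos: [585.5, -239.9, 61.1]
orientation: [1.088, 1.283, -1.088]
ft_force: [0.6, 2.0, -1.1]
width: 54.0
```

```bash
python3 -c "
from h import *
go(0,-41,60.5,9.5,True)"
```

```text
t 33.8 pos [ 585.5 -239.9   61.1] psi 9.40 tilt [-0.  0.] rack xy [ -0.4 -41. ] F [ 0.6  2.  -1.1] w 54.0 q [-0.41  0.65  1.7   0.    0.79 -0.57]
tool cm: x 0.06 y 0.04 z 0.00 dr -0.002
```

Request:
{"op": "apply_moves", "data": {
  "increments": [
    {"gripper": 0, "delta_pos": [0.05, 0, -0.05], "dr": [0, 0, 0]},
    {"gripper": 100, "delta_pos": [0, 0, 0], "dr": [0, 0, 0]},
    {"gripper": 100, "delta_pos": [0, 0, 0], "dr": [0, 0, 0]},
    {"gripper": 100, "delta_pos": [0, 0, 0], "dr": [0, 0, 0]},
    {"gripper": 100, "delta_pos": [0, 0, 0], "dr": [0, 0, 0]}
  ]
}}

```text
t: 34.2
ee_pos: [585.6, -239.8, 60.8]
orientation: [1.087, 1.282, -1.087]
ft_force: [-0.1, 0.2, 0.1]
width: 77.3
```

Request:
{"op": "apply_moves", "data": {
  "increments": [
    {"gripper": 100, "delta_pos": [-1, 0, 0], "dr": [0, 0, 0]},
    {"gripper": 100, "delta_pos": [-3, 0, 0], "dr": [0, 0, 0]},
    {"gripper": 100, "delta_pos": [-3, 0, 0], "dr": [0, 0, 0]},
    {"gripper": 100, "delta_pos": [-2.5, 0, 0], "dr": [0, 0, 0]},
    {"gripper": 100, "delta_pos": [0, -0.3, -3.75], "dr": [-0.005, 0, 0]}
  ]
}}

```text
t: 34.62
ee_pos: [581.6, -208.4, 162.4]
orientation: [1.087, 1.269, -1.081]
ft_force: [2.1, 0.2, 0.3]
width: 87.5
```

Request:
{"op": "apply_moves", "data": {
  "increments": [
    {"gripper": 100, "delta_pos": [0, -0.3, -3.75], "dr": [0, 0, 0]},
    {"gripper": 100, "delta_pos": [0, -0.3, -3.75], "dr": [0, 0, 0]},
    {"gripper": 100, "delta_pos": [0, -0.3, -3.75], "dr": [0, 0, 0]},
    {"gripper": 100, "delta_pos": [0, -0.3, -3.75], "dr": [0, 0, 0]},
    {"gripper": 100, "delta_pos": [0, -0.3, -3.75], "dr": [0, 0, 0]}
  ]
}}

```text
t: 35.03
ee_pos: [529.6, -19.3, 156.6]
orientation: [1.085, 1.283, -1.083]
ft_force: [0.3, 0.3, 0.9]
width: 87.9
```

Request:
{"op": "apply_moves", "data": {
  "increments": [
    {"gripper": 100, "delta_pos": [0, -0.3, -3.75], "dr": [0, 0, 0]},
    {"gripper": 100, "delta_pos": [0, -0.3, -3.75], "dr": [0, 0, 0]},
    {"gripper": 100, "delta_pos": [0, -0.3, -3.75], "dr": [0, 0, 0]},
    {"gripper": 100, "delta_pos": [0, -0.3, -3.75], "dr": [0, 0, 0]},
    {"gripper": 100, "delta_pos": [0, -0.3, -3.75], "dr": [0, 0, 0]}
  ]
}}

```text
t: 35.45
ee_pos: [483.3, 163.3, 156.6]
orientation: [1.085, 1.284, -1.083]
ft_force: [0.8, 0.1, 0.2]
width: 87.9
```

Request:
{"op": "apply_moves", "data": {
  "increments": [
    {"gripper": 100, "delta_pos": [0, -0.3, -3.75], "dr": [0, 0, 0]},
    {"gripper": 100, "delta_pos": [0, -0.3, -3.75], "dr": [0, 0, 0]},
    {"gripper": 100, "delta_pos": [0, -0.2, -3.75], "dr": [0, 0, 0]},
    {"gripper": 100, "delta_pos": [0, 0, 0], "dr": [0, 0, 0]},
    {"gripper": 100, "delta_pos": [0, 0, 0], "dr": [0, 0, 0]}
  ]
}}

```text
t: 35.87
ee_pos: [456.6, 272.8, 156.3]
orientation: [1.082, 1.286, -1.08]
ft_force: [-0.1, 0.2, 0.5]
width: 88.0
```

Request:
{"op": "apply_moves", "data": {
  "increments": [
    {"gripper": 100, "delta_pos": [0, 0, 0], "dr": [0, 0, 0]},
    {"gripper": 100, "delta_pos": [0, 0, 0], "dr": [0, 0, 0]},
    {"gripper": 100, "delta_pos": [0, 0, 0], "dr": [0, 0, 0]},
    {"gripper": 100, "delta_pos": [0, 0, 0], "dr": [0, 0, 0]},
    {"gripper": 100, "delta_pos": [0, 0, 0], "dr": [0, 0, 0]}
  ]
}}

```text
t: 36.28
ee_pos: [457.3, 270.2, 155.7]
orientation: [1.085, 1.284, -1.085]
ft_force: [-0.4, 0.7, 0.1]
width: 87.8
```

```bash
python3 -c "
from h import *
go(459,271.6,54.5,9.7)"
```

```text
t 36.3 pos [457.3 270.2 155.7] psi 9.59 tilt [-0. -0.] rack xy [-42.6 483.2] F [-0.4  0.7  0.1] w 87.8 q [ 0.51  0.39  1.89 -0.    0.86  0.34]
tool cm: x 10.12 y 0.19 z -0.11 dr -0.002
```

Request:
{"op": "apply_moves", "data": {
  "increments": [
    {"gripper": 100, "delta_pos": [3, 0.18, -0.1], "dr": [0, 0, 0]},
    {"gripper": 100, "delta_pos": [3.5, 0, 0], "dr": [0, 0, 0]},
    {"gripper": 100, "delta_pos": [2.6, 0, 0], "dr": [0, 0, 0]},
    {"gripper": 100, "delta_pos": [1, 0, 0], "dr": [0, 0, 0]},
    {"gripper": 100, "delta_pos": [0, 0, 0], "dr": [0, 0, 0]}
  ]
}}

```text
t: 36.7
ee_pos: [457.2, 271.1, 52.5]
orientation: [1.081, 1.286, -1.088]
ft_force: [0.0, -0.6, -0.4]
width: 87.8
```

Request:
{"op": "apply_moves", "data": {
  "increments": [
    {"gripper": 100, "delta_pos": [0, 0, 0], "dr": [0, 0, 0]},
    {"gripper": 100, "delta_pos": [0, 0, 0], "dr": [0, 0, 0]},
    {"gripper": 0, "delta_pos": [0, 0, 0], "dr": [0, 0, 0]},
    {"gripper": 0, "delta_pos": [0, 0, 0], "dr": [0, 0, 0]},
    {"gripper": 0, "delta_pos": [0, 0, 0], "dr": [0, 0, 0]}
  ]
}}

```text
t: 37.12
ee_pos: [459.2, 272.8, 55.8]
orientation: [1.085, 1.284, -1.082]
ft_force: [-0.3, -0.1, 0.5]
width: 71.1
```

Request:
{"op": "apply_moves", "data": {
  "increments": [
    {"gripper": 0, "delta_pos": [0, 0, 0], "dr": [0, 0, 0]},
    {"gripper": 0, "delta_pos": [0, 0, 0], "dr": [0, 0, 0]},
    {"gripper": 0, "delta_pos": [0, 0, 0], "dr": [0, 0, 0]},
    {"gripper": 0, "delta_pos": [0, 0, 0], "dr": [0, 0, 0]},
    {"gripper": 0, "delta_pos": [-1, 0, 0], "dr": [0, 0, 0]}
  ]
}}

```text
t: 37.53
ee_pos: [457.4, 271.8, 63.6]
orientation: [1.081, 1.286, -1.086]
ft_force: [0.5, 1.2, -0.8]
width: 53.7
```

Request:
{"op": "apply_moves", "data": {
  "increments": [
    {"gripper": 0, "delta_pos": [-2.5, 0, 0], "dr": [0, 0, 0]},
    {"gripper": 0, "delta_pos": [-3, 0, 0], "dr": [0, 0, 0]},
    {"gripper": 0, "delta_pos": [-3, 0, 0], "dr": [0, 0, 0]},
    {"gripper": 0, "delta_pos": [-2, 0, 0], "dr": [0, 0, 0]},
    {"gripper": 0, "delta_pos": [-1, 0, 0], "dr": [0, 0, 0]}
  ]
}}

```text
t: 37.95
ee_pos: [459.6, 273.0, 182.9]
orientation: [1.087, 1.283, -1.08]
ft_force: [0.2, 0.4, -1.4]
width: 53.8
```

Request:
{"op": "apply_moves", "data": {
  "increments": [
    {"gripper": 0, "delta_pos": [0, 0.3, 3.78], "dr": [0, 0, 0]},
    {"gripper": 0, "delta_pos": [0, 0.3, 3.78], "dr": [0, 0, 0]},
    {"gripper": 0, "delta_pos": [0, 0.3, 3.78], "dr": [0, 0, 0]},
    {"gripper": 0, "delta_pos": [0, 0.3, 3.78], "dr": [0, 0, 0]},
    {"gripper": 0, "delta_pos": [0, 0.3, 3.78], "dr": [0, 0, 0]}
  ]
}}

```text
t: 38.37
ee_pos: [504.6, 86.9, 179.3]
orientation: [1.083, 1.285, -1.084]
ft_force: [1.4, 0.5, -1.6]
width: 53.8
```

Request:
{"op": "apply_moves", "data": {
  "increments": [
    {"gripper": 0, "delta_pos": [0, 0.3, 3.78], "dr": [0, 0, 0]},
    {"gripper": 0, "delta_pos": [0, 0.3, 3.78], "dr": [0, 0, 0]},
    {"gripper": 0, "delta_pos": [0, 0.3, 3.78], "dr": [0, 0, 0]},
    {"gripper": 0, "delta_pos": [0, 0.3, 3.78], "dr": [0, 0, 0]},
    {"gripper": 0, "delta_pos": [0, 0.3, 3.78], "dr": [0, 0, 0]}
  ]
}}

```text
t: 38.78
ee_pos: [551.2, -97.0, 179.1]
orientation: [1.084, 1.286, -1.085]
ft_force: [0.5, 0.7, -1.8]
width: 54.1
```

Request:
{"op": "apply_moves", "data": {
  "increments": [
    {"gripper": 0, "delta_pos": [0, 0.3, 3.78], "dr": [0, 0, 0]},
    {"gripper": 0, "delta_pos": [0, 0.3, 3.78], "dr": [0, 0, 0]},
    {"gripper": 0, "delta_pos": [0, 0.3, 3.6], "dr": [0, 0, 0]},
    {"gripper": 0, "delta_pos": [0, 0, 0], "dr": [0, 0, 0]},
    {"gripper": 0, "delta_pos": [0, 0, 0], "dr": [0, 0, 0]}
  ]
}}

```text
t: 39.2
ee_pos: [578.8, -205.2, 178.8]
orientation: [1.086, 1.284, -1.087]
ft_force: [-0.5, 0.7, -1.3]
width: 53.8
```

Request:
{"op": "apply_moves", "data": {
  "increments": [
    {"gripper": 0, "delta_pos": [0, 0, 0], "dr": [0, 0, 0]},
    {"gripper": 0, "delta_pos": [0, 0, 0], "dr": [0, 0, 0]},
    {"gripper": 0, "delta_pos": [0, 0, 0], "dr": [0, 0, 0]},
    {"gripper": 0, "delta_pos": [0, 0, 0], "dr": [0, 0, 0]},
    {"gripper": 0, "delta_pos": [0, 0, 0], "dr": [0, 0, 0]}
  ]
}}

```text
t: 39.62
ee_pos: [579.3, -202.7, 179.8]
orientation: [1.083, 1.285, -1.083]
ft_force: [1.0, -0.3, -1.6]
width: 53.3
```

```bash
python3 -c "
from h import *
go(0,-7,80,9.5,True)"
```

```text
t 39.6 pos [ 579.3 -202.7  179.8] psi 9.76 tilt [-0.  0.] rack xy [-0.3 -3.3] F [ 1.  -0.3 -1.6] w 53.3 q [-0.36  0.47  1.69  0.    0.98 -0.53]
tool cm: x 9.98 y 0.03 z 0.37 dr 0.004
```

Request:
{"op": "apply_moves", "data": {
  "increments": [
    {"gripper": 0, "delta_pos": [3, 0, 0.3], "dr": [0.004, 0, 0]},
    {"gripper": 0, "delta_pos": [3, 0, 0], "dr": [0, 0, 0]},
    {"gripper": 0, "delta_pos": [2.4, 0, 0], "dr": [0, 0, 0]},
    {"gripper": 0, "delta_pos": [1, 0, 0], "dr": [0, 0, 0]},
    {"gripper": 0, "delta_pos": [0, 0, 0], "dr": [0, 0, 0]}
  ]
}}

```text
t: 40.03
ee_pos: [578.3, -205.6, 83.3]
orientation: [1.086, 1.287, -1.088]
ft_force: [0.7, 0.4, -1.1]
width: 53.9
```

Request:
{"op": "apply_moves", "data": {
  "increments": [
    {"gripper": 0, "delta_pos": [0, 0, 0], "dr": [0, 0, 0]},
    {"gripper": 0, "delta_pos": [0, 0, 0], "dr": [0, 0, 0]},
    {"gripper": 0, "delta_pos": [0.4, 0, 0], "dr": [0, 0, 0]},
    {"gripper": 0, "delta_pos": [0.4, 0, 0], "dr": [0, 0, 0]},
    {"gripper": 0, "delta_pos": [0.4, 0, 0], "dr": [0, 0, 0]}
  ]
}}

```text
t: 40.45
ee_pos: [580.4, -206.8, 74.3]
orientation: [1.087, 1.281, -1.086]
ft_force: [-0.5, -1.2, -1.3]
width: 53.7
```

Request:
{"op": "apply_moves", "data": {
  "increments": [
    {"gripper": 0, "delta_pos": [0.4, 0, 0], "dr": [0, 0, 0]},
    {"gripper": 0, "delta_pos": [0.3, 0, 0], "dr": [0, 0, 0]},
    {"gripper": 0, "delta_pos": [0, 0, 0], "dr": [0, 0, 0]},
    {"gripper": 0, "delta_pos": [0, 0, 0], "dr": [0, 0, 0]},
    {"gripper": 0, "delta_pos": [0, 0, 0], "dr": [0, 0, 0]}
  ]
}}

```text
t: 40.87
ee_pos: [579.9, -206.7, 66.7]
orientation: [1.087, 1.283, -1.087]
ft_force: [-0.1, 0.0, -1.3]
width: 53.8
```

```bash
python3 -c "
from h import *
go(0,-11,60.5,9.5,True)"
```

```text
t 40.9 pos [ 579.9 -206.7   66.7] psi 9.45 tilt [-0.  0.] rack xy [-0.4 -7.3] F [-0.1  0.  -1.3] w 53.8 q [-0.36  0.63  1.74 -0.    0.78 -0.53]
tool cm: x 0.62 y 0.04 z 0.37 dr -0.001
```

Request:
{"op": "apply_moves", "data": {
  "increments": [
    {"gripper": 0, "delta_pos": [0.3, 0, 0], "dr": [0, 0, 0]},
    {"gripper": 0, "delta_pos": [0.25, 0, 0], "dr": [0, 0, 0]},
    {"gripper": 0, "delta_pos": [0, 0, 0.1], "dr": [0, 0, 0]},
    {"gripper": 0, "delta_pos": [0, 0, 0.1], "dr": [0, 0, 0]},
    {"gripper": 0, "delta_pos": [0, 0, 0.1], "dr": [0, 0, 0]}
  ]
}}

```text
t: 41.28
ee_pos: [580.3, -209.6, 61.1]
orientation: [1.087, 1.283, -1.087]
ft_force: [-0.4, 3.6, 0.3]
width: 54.1
```

Request:
{"op": "apply_moves", "data": {
  "increments": [
    {"gripper": 0, "delta_pos": [0, 0, 0.1], "dr": [0, 0, 0]},
    {"gripper": 0, "delta_pos": [0, 0, 0], "dr": [0, 0, 0]},
    {"gripper": 0, "delta_pos": [0, 0, 0], "dr": [0, 0, 0]},
    {"gripper": 0, "delta_pos": [0, 0, 0], "dr": [0, 0, 0]},
    {"gripper": 0, "delta_pos": [0, 0, 0], "dr": [0, 0, 0]}
  ]
}}

```text
t: 41.7
ee_pos: [580.3, -210.3, 61.1]
orientation: [1.087, 1.283, -1.087]
ft_force: [-0.3, 4.4, -0.8]
width: 54.0
```

Request:
{"op": "apply_moves", "data": {
  "increments": [
    {"gripper": 0, "delta_pos": [0.05, 0, -0.05], "dr": [0, 0, 0]},
    {"gripper": 100, "delta_pos": [0, 0, 0], "dr": [0, 0, 0]},
    {"gripper": 100, "delta_pos": [0, 0, 0], "dr": [0, 0, 0]},
    {"gripper": 100, "delta_pos": [0, 0, 0], "dr": [0, 0, 0]},
    {"gripper": 100, "delta_pos": [0, 0, 0], "dr": [0, 0, 0]}
  ]
}}

```text
t: 42.12
ee_pos: [580.6, -210.4, 60.7]
orientation: [1.087, 1.282, -1.087]
ft_force: [0.1, 0.1, -0.5]
width: 77.0
```

Request:
{"op": "apply_moves", "data": {
  "increments": [
    {"gripper": 100, "delta_pos": [-1, 0, 0], "dr": [0, 0, 0]},
    {"gripper": 100, "delta_pos": [-3, 0, 0], "dr": [0, 0, 0]},
    {"gripper": 100, "delta_pos": [-3, 0, 0], "dr": [0, 0, 0]},
    {"gripper": 100, "delta_pos": [-2.5, 0, 0], "dr": [0, 0, 0]},
    {"gripper": 100, "delta_pos": [0, 0, 0], "dr": [0.088, 0, 0]}
  ]
}}

```text
t: 42.53
ee_pos: [583.6, -211.4, 161.9]
orientation: [1.153, 1.236, -1.148]
ft_force: [1.2, -0.0, 0.1]
width: 87.8
```

Request:
{"op": "apply_moves", "data": {
  "increments": [
    {"gripper": 100, "delta_pos": [0, 0, -3.5], "dr": [0.088, 0, 0]},
    {"gripper": 100, "delta_pos": [0, 0, -3.5], "dr": [0, 0, 0]},
    {"gripper": 100, "delta_pos": [0, 0, -3.5], "dr": [0, 0, 0]},
    {"gripper": 100, "delta_pos": [0, 0, -3.5], "dr": [0, 0, 0]},
    {"gripper": 100, "delta_pos": [0, 0, -3.5], "dr": [0, 0, 0]}
  ]
}}

```text
t: 42.95
ee_pos: [579.3, -33.9, 156.6]
orientation: [1.218, 1.203, -1.217]
ft_force: [0.1, -0.7, -0.4]
width: 88.1
```

Run:
```python
from h import *
d={}
for n in("top","scene"):
    x=shot(n);np.savez("pics/%s6.npz"%n,**x);d[n]=load("pics/%s6.npz"%n);P=cloud(d[n])
    try: 
        x,c,k=fit(P,[466,149,0],27,15,12,72,60);print(n,"filler",x[:2].round(1),np.degrees(x[2]).round(1),c.round(2),k)
    except Exception as e: print(e)
    m=(P[...,2]>30)&(P[...,2]<50)&(np.hypot(P[...,0]-396,P[...,1]+345)<100)
    print(n,m.sum(),P[m].mean(0) if m.any() else '')
u,v=proj(d["scene"],[[560,-220,20]])[0];s=d["scene"]["img"]
cv2.imwrite("pics/v6.png",cv2.resize(s[int(v)-100:int(v)+60,int(u)-70:int(u)+130,::-1],None,fx=3.8,fy=3.7,interpolation=3))
go(467,149.2,54,-0.7)
```

```text
top filler [463.6 148.7] -0.4 1.65 125
top 556 [ 394.80826307 -342.71260041   39.08271142]
scene filler [467.4 149.6] -0.8 1.84 343
scene 393 [ 402.2536114  -342.06753607   37.89368865]
t 43.0 pos [579.2 -31.2 156.5] psi -0.39 tilt [0.001 0.001] rack xy [ 27.9 165.8] F [-0.  -1.3  0.2] w 88.1 q [-0.07  0.45  1.78  0.    0.9  -0.07]
tool cm: x 10.25 y -11.35 z -17.97 dr 0.005
```

View pics/v6.png

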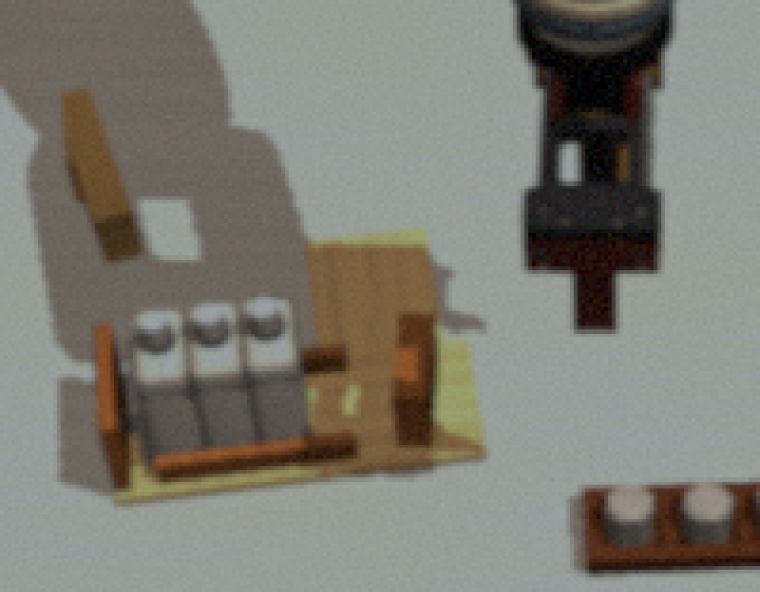

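Request:
{"op": "apply_moves", "data": {
  "increments": [
    {"gripper": 100, "delta_pos": [0, -2.26, -3.6], "dr": [0.005, 0, 0]},
    {"gripper": 100, "delta_pos": [0, -2.26, -3.6], "dr": [0, 0, 0]},
    {"gripper": 100, "delta_pos": [0, -2.26, -3.6], "dr": [0, 0, 0]},
    {"gripper": 100, "delta_pos": [0, -2.26, -3.6], "dr": [0, 0, 0]},
    {"gripper": 100, "delta_pos": [0, -2.26, -3.6], "dr": [0, 0, 0]}
  ]
}}

```text
t: 43.47
ee_pos: [470.5, 143.5, 156.4]
orientation: [1.222, 1.2, -1.221]
ft_force: [0.4, -0.2, 0.8]
width: 87.9
```

Request:
{"op": "apply_moves", "data": {
  "increments": [
    {"gripper": 100, "delta_pos": [3, 0, 0], "dr": [0, 0, 0]},
    {"gripper": 100, "delta_pos": [2, 0, 0], "dr": [0, 0, 0]},
    {"gripper": 100, "delta_pos": [0, 0, 0], "dr": [0, 0, 0]},
    {"gripper": 100, "delta_pos": [0, 0, 0], "dr": [0, 0, 0]},
    {"gripper": 100, "delta_pos": [0, 0, 0], "dr": [0, 0, 0]}
  ]
}}

```text
t: 43.88
ee_pos: [472.1, 142.4, 106.6]
orientation: [1.222, 1.201, -1.221]
ft_force: [-0.0, -0.8, 0.4]
width: 87.8
```

Run:
```python
from h import *
P=cloud(shot("scene"))
x,c,k=fit(P,[466,149,0],27,15,12,72,60);print("filler",x[:2].round(1),np.degrees(x[2]).round(1),c.round(2),k)
go(467,149.2,50,-0.7)
```

```text
filler [467.5 149.6] 0.2 1.21 280
t 43.9 pos [472.4 142.5 106.9] psi -0.98 tilt [0.002 0.   ] rack xy [-48.8 354.8] F [ 0.1 -0.7 -0.1] w 87.9 q [ 0.27  0.43  2.   -0.    0.71  0.29]
tool cm: x 5.69 y -0.55 z -0.67 dr -0.005
```

Request:
{"op": "apply_moves", "data": {
  "increments": [
    {"gripper": 100, "delta_pos": [0, -0.5, -0.68], "dr": [-0.005, 0, 0]},
    {"gripper": 100, "delta_pos": [2, 0, 0], "dr": [0, 0, 0]},
    {"gripper": 100, "delta_pos": [2, 0, 0], "dr": [0, 0, 0]},
    {"gripper": 100, "delta_pos": [1.6, 0, 0], "dr": [0, 0, 0]},
    {"gripper": 100, "delta_pos": [0, 0, 0], "dr": [0, 0, 0]}
  ]
}}

```text
t: 44.35
ee_pos: [465.0, 149.4, 48.3]
orientation: [1.216, 1.205, -1.22]
ft_force: [-1.0, -0.2, -0.1]
width: 87.8
```

Request:
{"op": "apply_moves", "data": {
  "increments": [
    {"gripper": 100, "delta_pos": [0, 0, 0], "dr": [0, 0, 0]},
    {"gripper": 100, "delta_pos": [0, 0, 0], "dr": [0, 0, 0]},
    {"gripper": 0, "delta_pos": [0, 0, 0], "dr": [0, 0, 0]},
    {"gripper": 0, "delta_pos": [0, 0, 0], "dr": [0, 0, 0]},
    {"gripper": 0, "delta_pos": [0, 0, 0], "dr": [0, 0, 0]}
  ]
}}

```text
t: 44.77
ee_pos: [466.8, 149.9, 50.5]
orientation: [1.218, 1.203, -1.216]
ft_force: [0.3, 0.6, -0.7]
width: 71.2
```

Request:
{"op": "apply_moves", "data": {
  "increments": [
    {"gripper": 0, "delta_pos": [0, 0, 0], "dr": [0, 0, 0]},
    {"gripper": 0, "delta_pos": [0, 0, 0], "dr": [0, 0, 0]},
    {"gripper": 0, "delta_pos": [0, 0, 0], "dr": [0, 0, 0]},
    {"gripper": 0, "delta_pos": [0, 0, 0], "dr": [0, 0, 0]},
    {"gripper": 0, "delta_pos": [0, 0, 0], "dr": [0, 0, 0]}
  ]
}}

```text
t: 45.18
ee_pos: [466.4, 149.8, 49.9]
orientation: [1.217, 1.204, -1.217]
ft_force: [-1.1, -0.5, 4.9]
width: 54.1
```

Run:
```python
from h import *
state()
```

```text
t 45.2 pos [466.4 149.8  49.9] psi -0.63 tilt [0. 0.] rack xy [-53.5 363. ] F [-1.1 -0.5  4.9] w 54.1 q [0.29 0.53 2.02 0.   0.59 0.3 ]
```

Request:
{"op": "apply_moves", "data": {
  "increments": [
    {"gripper": 0, "delta_pos": [-1, 0, 0], "dr": [0, 0, 0]},
    {"gripper": 0, "delta_pos": [-3, 0, 0], "dr": [0, 0, 0]},
    {"gripper": 0, "delta_pos": [-3, 0, 0], "dr": [0, 0, 0]},
    {"gripper": 0, "delta_pos": [-3, 0, 0], "dr": [0, 0, 0]},
    {"gripper": 0, "delta_pos": [-1, 0, 0], "dr": [0, 0, 0]}
  ]
}}

```text
t: 45.6
ee_pos: [467.9, 150.3, 163.5]
orientation: [1.221, 1.201, -1.213]
ft_force: [0.7, 0.0, -1.9]
width: 54.0
```

Request:
{"op": "apply_moves", "data": {
  "increments": [
    {"gripper": 0, "delta_pos": [0, 1.25, 3.6], "dr": [0, 0, 0]},
    {"gripper": 0, "delta_pos": [0, 1.25, 3.6], "dr": [0, 0, 0]},
    {"gripper": 0, "delta_pos": [0, 1.25, 3.6], "dr": [0, 0, 0]},
    {"gripper": 0, "delta_pos": [0, 1.25, 3.6], "dr": [0, 0, 0]},
    {"gripper": 0, "delta_pos": [0, 1.25, 3.6], "dr": [0, 0, 0]}
  ]
}}

```text
t: 46.02
ee_pos: [526.5, -32.6, 159.2]
orientation: [1.217, 1.205, -1.218]
ft_force: [0.8, 0.1, -2.9]
width: 53.7
```

Request:
{"op": "apply_moves", "data": {
  "increments": [
    {"gripper": 0, "delta_pos": [0, 1.25, 3.6], "dr": [0, 0, 0]},
    {"gripper": 0, "delta_pos": [0, 1.25, 3.6], "dr": [0, 0, 0]},
    {"gripper": 0, "delta_pos": [0, 1.25, 3.6], "dr": [0, 0, 0]},
    {"gripper": 0, "delta_pos": [0, 1.25, 3.6], "dr": [0, 0, 0]},
    {"gripper": 0, "delta_pos": [0, 0, 0], "dr": [-0.0885, 0, 0]}
  ]
}}

```text
t: 46.43
ee_pos: [577.1, -181.4, 159.4]
orientation: [1.154, 1.239, -1.154]
ft_force: [0.4, 0.9, -1.7]
width: 54.2
```

Request:
{"op": "apply_moves", "data": {
  "increments": [
    {"gripper": 0, "delta_pos": [0, 0, 0], "dr": [-0.0885, 0, 0]},
    {"gripper": 0, "delta_pos": [0, 0, 0], "dr": [0, 0, 0]},
    {"gripper": 0, "delta_pos": [0, 0, 0], "dr": [0, 0, 0]},
    {"gripper": 0, "delta_pos": [0, 0, 0], "dr": [0, 0, 0]},
    {"gripper": 0, "delta_pos": [0, 0, 0], "dr": [0, 0, 0]}
  ]
}}

```text
t: 46.85
ee_pos: [575.0, -174.9, 159.5]
orientation: [1.087, 1.283, -1.087]
ft_force: [0.2, 0.3, -2.6]
width: 53.6
```

Run:
```python
from h import *
go(0,23.5,76,9.5,True)
```

```text
t 46.9 pos [ 575.  -174.9  159.5] psi 9.45 tilt [-0.  0.] rack xy [-0.  24.8] F [ 0.2  0.3 -2.6] w 53.6 q [-0.32  0.48  1.73  0.    0.93 -0.48]
tool cm: x 8.35 y 0.00 z 0.13 dr -0.001
```

Request:
{"op": "apply_moves", "data": {
  "increments": [
    {"gripper": 0, "delta_pos": [3, 0, 0.1], "dr": [0, 0, 0]},
    {"gripper": 0, "delta_pos": [3, 0, 0], "dr": [0, 0, 0]},
    {"gripper": 0, "delta_pos": [1.5, 0, 0], "dr": [0, 0, 0]},
    {"gripper": 0, "delta_pos": [0.5, 0, 0], "dr": [0, 0, 0]},
    {"gripper": 0, "delta_pos": [0, 0, 0], "dr": [0, 0, 0]}
  ]
}}

```text
t: 47.27
ee_pos: [574.5, -175.8, 78.4]
orientation: [1.086, 1.286, -1.087]
ft_force: [0.5, 0.2, -1.6]
width: 53.9
```

Request:
{"op": "apply_moves", "data": {
  "increments": [
    {"gripper": 0, "delta_pos": [0, 0, 0], "dr": [0, 0, 0]},
    {"gripper": 0, "delta_pos": [0, 0, 0], "dr": [0, 0, 0]},
    {"gripper": 0, "delta_pos": [0.4, 0, 0], "dr": [0, 0, 0]},
    {"gripper": 0, "delta_pos": [0.4, 0, 0], "dr": [0, 0, 0]},
    {"gripper": 0, "delta_pos": [0.4, 0, 0], "dr": [0, 0, 0]}
  ]
}}

```text
t: 47.68
ee_pos: [575.8, -176.6, 68.1]
orientation: [1.086, 1.282, -1.085]
ft_force: [-0.4, 1.0, -2.5]
width: 53.6
```

Request:
{"op": "apply_moves", "data": {
  "increments": [
    {"gripper": 0, "delta_pos": [0.4, 0, 0], "dr": [0, 0, 0]},
    {"gripper": 0, "delta_pos": [0.3, 0, 0], "dr": [0, 0, 0]},
    {"gripper": 0, "delta_pos": [0, 0, 0], "dr": [0, 0, 0]},
    {"gripper": 0, "delta_pos": [0, 0, 0], "dr": [0, 0, 0]},
    {"gripper": 0, "delta_pos": [0, 0, 0], "dr": [0, 0, 0]}
  ]
}}

```text
t: 48.1
ee_pos: [575.4, -176.5, 60.6]
orientation: [1.086, 1.283, -1.086]
ft_force: [-0.1, -0.6, -2.7]
width: 53.6
```

```bash
python3 -c "
from h import *
go(0,19,56.3,9.5,True)"
```

```text
t 48.1 pos [ 575.4 -176.5   60.6] psi 9.51 tilt [-0.  0.] rack xy [ 0.1 23.2] F [-0.1 -0.6 -2.7] w 53.6 q [-0.32  0.62  1.77 -0.    0.75 -0.48]
tool cm: x 0.43 y -0.01 z 0.42 dr 0.000
```

Request:
{"op": "apply_moves", "data": {
  "increments": [
    {"gripper": 0, "delta_pos": [0.2, 0, 0], "dr": [0, 0, 0]},
    {"gripper": 0, "delta_pos": [0.18, 0, 0], "dr": [0, 0, 0]},
    {"gripper": 0, "delta_pos": [0, 0, 0.12], "dr": [0, 0, 0]},
    {"gripper": 0, "delta_pos": [0, 0, 0.1], "dr": [0, 0, 0]},
    {"gripper": 0, "delta_pos": [0, 0, 0.1], "dr": [0, 0, 0]}
  ]
}}

```text
t: 48.52
ee_pos: [575.9, -179.7, 56.9]
orientation: [1.086, 1.283, -1.086]
ft_force: [-0.1, 0.8, -2.5]
width: 53.9
```

Request:
{"op": "apply_moves", "data": {
  "increments": [
    {"gripper": 0, "delta_pos": [0, 0, 0.1], "dr": [0, 0, 0]},
    {"gripper": 0, "delta_pos": [0, 0, 0], "dr": [0, 0, 0]},
    {"gripper": 0, "delta_pos": [0, 0, 0], "dr": [0, 0, 0]},
    {"gripper": 0, "delta_pos": [0, 0, 0], "dr": [0, 0, 0]},
    {"gripper": 0, "delta_pos": [0, 0, 0], "dr": [0, 0, 0]}
  ]
}}

```text
t: 48.93
ee_pos: [576.0, -180.2, 56.9]
orientation: [1.086, 1.284, -1.086]
ft_force: [-0.1, 5.6, 0.6]
width: 54.0
```

Request:
{"op": "apply_moves", "data": {
  "increments": [
    {"gripper": 0, "delta_pos": [0, 0, 0.1], "dr": [0, 0, 0]},
    {"gripper": 0, "delta_pos": [0, 0, 0], "dr": [0, 0, 0]},
    {"gripper": 0, "delta_pos": [0, 0, 0], "dr": [0, 0, 0]},
    {"gripper": 0, "delta_pos": [0, 0, 0], "dr": [0, 0, 0]},
    {"gripper": 0, "delta_pos": [0, 0, 0], "dr": [0, 0, 0]}
  ]
}}

```text
t: 49.35
ee_pos: [576.1, -181.0, 56.9]
orientation: [1.086, 1.284, -1.086]
ft_force: [-0.8, 6.0, -0.8]
width: 53.9
```

```bash
python3 -c "
from h import *
state()"
```

```text
t 49.4 pos [ 576.1 -181.    56.9] psi 9.51 tilt [-0.     0.001] rack xy [ 0.1 18.6] F [-0.8  6.  -0.8] w 53.9 q [-0.32  0.63  1.77  0.    0.75 -0.49]
```

Request:
{"op": "apply_moves", "data": {
  "increments": [
    {"gripper": 0, "delta_pos": [0.05, 0, -0.05], "dr": [0, 0, 0]},
    {"gripper": 100, "delta_pos": [0, 0, 0], "dr": [0, 0, 0]},
    {"gripper": 100, "delta_pos": [0, 0, 0], "dr": [0, 0, 0]},
    {"gripper": 100, "delta_pos": [0, 0, 0], "dr": [0, 0, 0]},
    {"gripper": 100, "delta_pos": [0, 0, 0], "dr": [0, 0, 0]}
  ]
}}

```text
t: 49.77
ee_pos: [576.4, -181.5, 56.6]
orientation: [1.086, 1.282, -1.086]
ft_force: [0.1, -0.1, 0.7]
width: 77.0
```

Request:
{"op": "apply_moves", "data": {
  "increments": [
    {"gripper": 100, "delta_pos": [-1, 0, 0], "dr": [0, 0, 0]},
    {"gripper": 100, "delta_pos": [-3, 0, 0], "dr": [0, 0, 0]},
    {"gripper": 100, "delta_pos": [-4, 0, 0], "dr": [0, 0, 0]},
    {"gripper": 100, "delta_pos": [-4, 0, 0], "dr": [0, 0, 0]},
    {"gripper": 60, "delta_pos": [0, 0, 0], "dr": [0.1146, 0, 0]}
  ]
}}

```text
t: 50.18
ee_pos: [580.5, -182.6, 185.0]
orientation: [1.173, 1.221, -1.164]
ft_force: [1.3, -1.3, 0.1]
width: 83.6
```

Request:
{"op": "apply_moves", "data": {
  "increments": [
    {"gripper": 60, "delta_pos": [0, 0, 0], "dr": [0.1146, 0, 0]},
    {"gripper": 60, "delta_pos": [0, 0, 0], "dr": [0.1146, 0, 0]},
    {"gripper": 60, "delta_pos": [0, 0, 0], "dr": [0.1146, 0, 0]},
    {"gripper": 60, "delta_pos": [0, 0, 0], "dr": [0.1146, 0, 0]},
    {"gripper": 60, "delta_pos": [0, 0, 0], "dr": [0.1146, 0, 0]}
  ]
}}

```text
t: 50.6
ee_pos: [576.2, -181.2, 177.3]
orientation: [1.586, 0.911, -1.585]
ft_force: [-0.2, 0.7, 0.6]
width: 53.7
```

Request:
{"op": "apply_moves", "data": {
  "increments": [
    {"gripper": 60, "delta_pos": [0, 0, 0], "dr": [0.1146, 0, 0]},
    {"gripper": 60, "delta_pos": [0, 0, 0], "dr": [0.1146, 0, 0]},
    {"gripper": 60, "delta_pos": [0, 0, 0], "dr": [0.1146, 0, 0]},
    {"gripper": 60, "delta_pos": [0, 0, 0], "dr": [0.1146, 0, 0]},
    {"gripper": 60, "delta_pos": [0, 0, 0], "dr": [0.1146, 0, 0]}
  ]
}}

```text
t: 51.02
ee_pos: [576.2, -181.2, 177.3]
orientation: [1.96, 0.469, -1.959]
ft_force: [1.3, 0.2, -0.3]
width: 52.8
```

Request:
{"op": "apply_moves", "data": {
  "increments": [
    {"gripper": 60, "delta_pos": [0, 0, 0], "dr": [0.1146, 0, 0]},
    {"gripper": 60, "delta_pos": [0, 0, 0], "dr": [0, 0, 0]},
    {"gripper": 60, "delta_pos": [0, 0, 0], "dr": [0, 0, 0]},
    {"gripper": 60, "delta_pos": [0, 0, 0], "dr": [0, 0, 0]},
    {"gripper": 60, "delta_pos": [0, 0, 0], "dr": [0, 0, 0]}
  ]
}}

```text
t: 51.43
ee_pos: [576.2, -181.1, 176.7]
orientation: [2.023, 0.372, -2.023]
ft_force: [-0.3, 0.4, 0.3]
width: 52.8
```

```bash
cat >> h.py <<'E'
WP=np.array([[-20,-12],[98,-12],[98,6],[38,17],[38,12],[-20,12]],float)
def sdpoly(p,V=WP):
    d=np.full(len(p),1e9)
    for a,b in zip(V,np.roll(V,-1,0)):
        e=b-a;t=np.clip(((p-a)@e)/(e@e),0,1);d=np.minimum(d,np.linalg.norm(p-a-t[:,None]*e,axis=1))
    ins=np.array([cv2.pointPolygonTest(V.astype(np.float32),(float(q[0]),float(q[1])),False) for q in p])>0
    return d,ins
def fitwedge(P,x0,zlo=0,rad=95):
    m=(P[...,2]>zlo+10)&(P[...,2]<zlo+48)&(np.hypot(P[...,0]-x0[0],P[...,1]-x0[1])<rad); p=P[m]
    top=p[:,2]>zlo+37
    def f(x):
        d,ins=sdpoly(loc(p[:,:2],[x[0],x[1],x[2]/50])); return np.where(top&ins,0,d)
    r=least_squares(f,[x0[0],x0[1],x0[2]*50],loss='soft_l1',f_scale=1.5,diff_step=1e-4)
    return np.r_[r.x[:2],np.degrees(r.x[2]/50)].round(1),np.sqrt(np.mean(f(r.x)**2)).round(2),len(p),top.sum()
E
python3 - <<'E'
from h import *
# wedge origin guess: centroid + ~33mm opposite tip
a=np.radians(200.7); c=np.array([396,-344])-36*np.array([np.cos(a),np.sin(a)])
d={}
for n in("top","scene"):
    x=shot(n);np.savez("pics/%s7.npz"%n,**x);d[n]=load("pics/%s7.npz"%n)
    print(n,"old",fitwedge(cloud(load("pics/%s0.npz"%n)),[*c,a]))
    print(n,"now",fitwedge(cloud(d[n]),[*c,a]))
state()
u,v=proj(d["scene"],[[520,-240,20]])[0];s=d["scene"]["img"]
cv2.imwrite("pics/v7.png",cv2.resize(s[int(v)-70:int(v)+60,int(u)-60:int(u)+100,::-1],None,fx=4,fy=4,interpolation=3))
E
```

```text
top old (array([ 429.4, -329.9,  202. ]), np.float64(1.65), 636, np.int64(455))
top now (array([ 434.7, -329.9,  199.6]), np.float64(1.25), 150, np.int64(135))
scene old (array([ 432.1, -329.5,  201.5]), np.float64(3.25), 478, np.int64(260))
scene now (array([ 432.6, -329.6,  201.6]), np.float64(3.29), 481, np.int64(253))
t 51.5 pos [ 576.1 -181.1  176.5] psi -69.20 tilt [ 0. -0.] rack xy [ 0.1 18.6] F [-0.5  0.2 -0.8] w 52.8 q [-0.32  0.46  1.72 -0.    0.97  0.88]
```

View pics/v7.png

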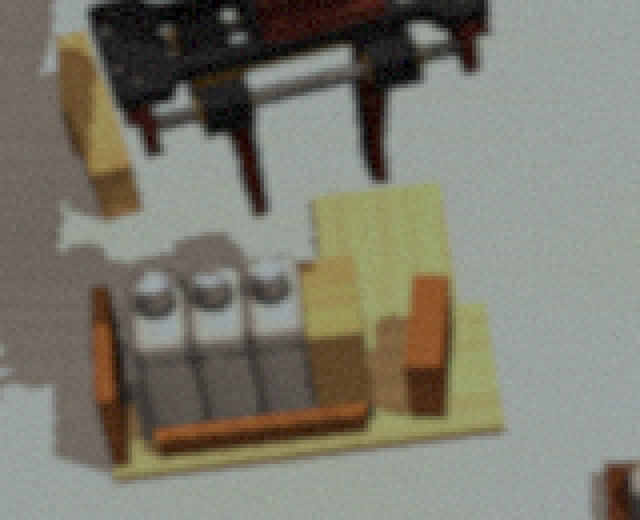

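Request:
{"op": "apply_moves", "data": {
  "increments": [
    {"gripper": 60, "delta_pos": [0, 1.46, 3.31], "dr": [0, 0, 0]},
    {"gripper": 60, "delta_pos": [0, 1.46, 3.31], "dr": [0, 0, 0]},
    {"gripper": 60, "delta_pos": [0, 1.46, 3.31], "dr": [0, 0, 0]},
    {"gripper": 60, "delta_pos": [0, 1.46, 3.31], "dr": [0, 0, 0]},
    {"gripper": 60, "delta_pos": [0, 1.46, 3.31], "dr": [0, 0, 0]}
  ]
}}

```text
t: 51.95
ee_pos: [446.0, -308.7, 176.4]
orientation: [2.023, 0.371, -2.023]
ft_force: [0.7, 0.4, 0.3]
width: 52.7
```

Request:
{"op": "apply_moves", "data": {
  "increments": [
    {"gripper": 60, "delta_pos": [0, 1.46, 3.31], "dr": [0, 0, 0]},
    {"gripper": 60, "delta_pos": [3, 0, 0], "dr": [-0.012, 0, 0]},
    {"gripper": 60, "delta_pos": [3, 0, 0], "dr": [0, 0, 0]},
    {"gripper": 60, "delta_pos": [2.5, 0, 0], "dr": [0, 0, 0]},
    {"gripper": 60, "delta_pos": [0, 0, 0], "dr": [0, 0, 0]}
  ]
}}

```text
t: 52.37
ee_pos: [418.7, -331.6, 87.5]
orientation: [2.015, 0.388, -2.024]
ft_force: [0.2, 0.9, -0.1]
width: 52.8
```

Request:
{"op": "apply_moves", "data": {
  "increments": [
    {"gripper": 60, "delta_pos": [0, 0, 0], "dr": [0, 0, 0]},
    {"gripper": 60, "delta_pos": [0, 0, 0], "dr": [0, 0, 0]},
    {"gripper": 60, "delta_pos": [0, 0, 0], "dr": [0, 0, 0]},
    {"gripper": 60, "delta_pos": [0, 0, 0], "dr": [0, 0, 0]},
    {"gripper": 60, "delta_pos": [0, 0, 0], "dr": [0, 0, 0]}
  ]
}}

```text
t: 52.78
ee_pos: [422.1, -333.6, 92.7]
orientation: [2.018, 0.38, -2.015]
ft_force: [0.4, -0.9, 0.1]
width: 52.8
```

Run:
```python
from h import *
go(421.5,-333.4,22,-68.5)
P=cloud(shot("scene")); a=np.radians(201.5); print(fitwedge(P,[431,-329.7,a]))
```

```text
t 52.8 pos [ 422.1 -333.6   92.7] psi -68.57 tilt [ 0.002 -0.001] rack xy [-177.  -106.5] F [ 0.4 -0.9  0.1] w 52.8 q [-0.69  0.5   1.91 -0.    0.73  0.51]
tool cm: x 7.07 y -0.05 z 0.05 dr -0.001
(array([ 433. , -330.5,  199.3]), np.float64(3.28), 470, np.int64(252))
```

Request:
{"op": "apply_moves", "data": {
  "increments": [
    {"gripper": 60, "delta_pos": [2.5, -0.05, 0.03], "dr": [0, 0, 0]},
    {"gripper": 60, "delta_pos": [2.5, 0, 0], "dr": [0, 0, 0]},
    {"gripper": 60, "delta_pos": [1.5, 0, 0], "dr": [0, 0, 0]},
    {"gripper": 60, "delta_pos": [0.5, 0, 0], "dr": [0, 0, 0]},
    {"gripper": 60, "delta_pos": [0, 0, 0], "dr": [0, 0, 0]}
  ]
}}

```text
t: 53.25
ee_pos: [420.4, -332.4, 20.6]
orientation: [2.017, 0.383, -2.019]
ft_force: [-0.5, 0.9, 0.6]
width: 52.8
```

Request:
{"op": "apply_moves", "data": {
  "increments": [
    {"gripper": 60, "delta_pos": [0, 0, 0], "dr": [0, 0, 0]},
    {"gripper": 60, "delta_pos": [0, 0, 0], "dr": [0, 0, 0]},
    {"gripper": 0, "delta_pos": [0, 0, 0], "dr": [0, 0, 0]},
    {"gripper": 0, "delta_pos": [0, 0, 0], "dr": [0, 0, 0]},
    {"gripper": 0, "delta_pos": [0, 0, 0], "dr": [0, 0, 0]}
  ]
}}

```text
t: 53.67
ee_pos: [421.3, -333.2, 22.1]
orientation: [2.018, 0.38, -2.016]
ft_force: [-0.1, 0.2, -0.9]
width: 36.0
```

Request:
{"op": "apply_moves", "data": {
  "increments": [
    {"gripper": 0, "delta_pos": [0, 0, 0], "dr": [0, 0, 0]},
    {"gripper": 0, "delta_pos": [0, 0, 0], "dr": [0, 0, 0]},
    {"gripper": 0, "delta_pos": [0, 0, 0], "dr": [0, 0, 0]},
    {"gripper": 0, "delta_pos": [0, 0, 0], "dr": [0, 0, 0]},
    {"gripper": 0, "delta_pos": [0, 0, 0], "dr": [0, 0, 0]}
  ]
}}

```text
t: 54.08
ee_pos: [421.1, -333.0, 21.7]
orientation: [2.017, 0.381, -2.017]
ft_force: [-1.5, 0.3, 5.5]
width: 23.6
```

```bash
python3 -c "
from h import *
state()"
```

```text
t 54.1 pos [ 421.1 -333.    21.7] psi -68.60 tilt [ 0. -0.] rack xy [-177.9 -105.7] F [-1.5  0.3  5.5] w 23.6 q [-0.69  0.63  1.92  0.    0.59  0.51]
```

Request:
{"op": "apply_moves", "data": {
  "increments": [
    {"gripper": 0, "delta_pos": [-1.5, 0, 0], "dr": [0, 0, 0]},
    {"gripper": 0, "delta_pos": [-3.5, 0, 0], "dr": [0, 0, 0]},
    {"gripper": 0, "delta_pos": [-4, 0, 0], "dr": [0, 0, 0]},
    {"gripper": 0, "delta_pos": [-4, 0, 0], "dr": [0, 0, 0]},
    {"gripper": 0, "delta_pos": [-2.8, 0, 0], "dr": [0, 0, 0]}
  ]
}}

```text
t: 54.5
ee_pos: [421.4, -333.3, 182.2]
orientation: [2.018, 0.38, -2.015]
ft_force: [0.5, -1.4, -0.2]
width: 23.7
```

Request:
{"op": "apply_moves", "data": {
  "increments": [
    {"gripper": 0, "delta_pos": [0, -2.66, -2.35], "dr": [0, 0, 0]},
    {"gripper": 0, "delta_pos": [0, -2.66, -2.35], "dr": [0, 0, 0]},
    {"gripper": 0, "delta_pos": [0, -2.66, -2.35], "dr": [0, 0, 0]},
    {"gripper": 0, "delta_pos": [0, -2.66, -2.35], "dr": [0, 0, 0]},
    {"gripper": 0, "delta_pos": [0, -2.66, -2.35], "dr": [0, 0, 0]}
  ]
}}

```text
t: 54.92
ee_pos: [481.8, -164.6, 179.2]
orientation: [2.017, 0.381, -2.018]
ft_force: [0.1, -1.1, -0.8]
width: 24.0
```

Request:
{"op": "apply_moves", "data": {
  "increments": [
    {"gripper": 0, "delta_pos": [0, 0, 0], "dr": [-0.122, 0, 0]},
    {"gripper": 0, "delta_pos": [0, 0, 0], "dr": [-0.122, 0, 0]},
    {"gripper": 0, "delta_pos": [0, 0, 0], "dr": [-0.122, 0, 0]},
    {"gripper": 0, "delta_pos": [0, 0, 0], "dr": [-0.122, 0, 0]},
    {"gripper": 0, "delta_pos": [0, 0, 0], "dr": [-0.122, 0, 0]}
  ]
}}

```text
t: 55.33
ee_pos: [481.5, -165.9, 179.0]
orientation: [1.622, 0.877, -1.623]
ft_force: [-0.4, -0.2, -0.2]
width: 23.7
```

Request:
{"op": "apply_moves", "data": {
  "increments": [
    {"gripper": 0, "delta_pos": [0, 0, 0], "dr": [-0.122, 0, 0]},
    {"gripper": 0, "delta_pos": [0, 0, 0], "dr": [-0.122, 0, 0]},
    {"gripper": 0, "delta_pos": [0, 0, 0], "dr": [-0.122, 0, 0]},
    {"gripper": 0, "delta_pos": [0, 0, 0], "dr": [-0.122, 0, 0]},
    {"gripper": 0, "delta_pos": [0, 0, 0], "dr": [-0.122, 0, 0]}
  ]
}}

```text
t: 55.75
ee_pos: [481.4, -166.0, 178.9]
orientation: [1.188, 1.224, -1.188]
ft_force: [-1.1, -1.0, -0.5]
width: 23.6
```

Request:
{"op": "apply_moves", "data": {
  "increments": [
    {"gripper": 0, "delta_pos": [0, 0, 0], "dr": [-0.122, 0, 0]},
    {"gripper": 0, "delta_pos": [0, 0, 0], "dr": [-0.122, 0, 0]},
    {"gripper": 0, "delta_pos": [0, 0, 0], "dr": [-0.122, 0, 0]},
    {"gripper": 0, "delta_pos": [0, 0, 0], "dr": [-0.122, 0, 0]},
    {"gripper": 0, "delta_pos": [0, 0, 0], "dr": [-0.122, 0, 0]}
  ]
}}

```text
t: 56.17
ee_pos: [481.4, -166.1, 179.0]
orientation: [0.727, 1.447, -0.727]
ft_force: [-0.0, -0.5, -1.1]
width: 23.7
```

Request:
{"op": "apply_moves", "data": {
  "increments": [
    {"gripper": 0, "delta_pos": [0, 0, 0], "dr": [-0.122, 0, 0]},
    {"gripper": 0, "delta_pos": [0, 0, 0], "dr": [-0.122, 0, 0]},
    {"gripper": 0, "delta_pos": [0, 0, 0], "dr": [-0.122, 0, 0]},
    {"gripper": 0, "delta_pos": [0, 0, 0], "dr": [-0.122, 0, 0]},
    {"gripper": 0, "delta_pos": [0, 0, 0], "dr": [-0.122, 0, 0]}
  ]
}}

```text
t: 56.58
ee_pos: [481.4, -166.0, 179.0]
orientation: [0.253, 1.557, -0.253]
ft_force: [-0.1, -0.6, -0.3]
width: 23.8
```

Request:
{"op": "apply_moves", "data": {
  "increments": [
    {"gripper": 0, "delta_pos": [0, 0, 0], "dr": [-0.122, 0, 0]},
    {"gripper": 0, "delta_pos": [0, 0, 0], "dr": [-0.122, 0, 0]},
    {"gripper": 0, "delta_pos": [0, 0, 0], "dr": [-0.122, 0, 0]},
    {"gripper": 0, "delta_pos": [0, 0, 0], "dr": [-0.122, 0, 0]},
    {"gripper": 0, "delta_pos": [0, 0, 0], "dr": [0, 0, 0]}
  ]
}}

```text
t: 57.0
ee_pos: [481.4, -166.1, 179.0]
orientation: [-0.129, 1.568, 0.129]
ft_force: [-0.5, 0.2, -1.2]
width: 23.7
```

Run:
```python
from h import *
go(-90,48,60,99.5,True); p,a=state()
x=shot("scene");np.savez("pics/scene8.npz",**x);d=load("pics/scene8.npz");P=cloud(d)
wa=RA; g=p[:2]-10*EX; print("expect",g)
try: print(fitwedge(P,[*g,wa],zlo=p[2]-22,rad=110))
except Exception as e: print(e)
u,v=proj(d,[[500,-170,100]])[0];s=d["img"]
cv2.imwrite("pics/v8.png",cv2.resize(s[int(v)-80:int(v)+70,int(u)-90:int(u)+90,::-1],None,fx=4,fy=4,interpolation=3))
```

```text
t 57.0 pos [ 481.4 -166.1  179. ] psi 99.42 tilt [-0.001  0.   ] rack xy [-90.8  49. ] F [-0.5  0.2 -1.2] w 23.7 q [-0.36  0.33  1.92 -0.    0.89 -2.09]
tool cm: x 11.90 y -0.10 z 0.08 dr -0.001
t 57.0 pos [ 481.4 -166.1  179. ] psi 99.42 tilt [-0.001  0.   ] rack xy [-90.8  49. ] F [-0.5  0.2 -1.2] w 23.7 q [-0.36  0.33  1.92 -0.    0.89 -2.09]
expect [ 471.5499134  -167.73297586]
(array([ 472.9, -166.8,   10.8]), np.float64(2.87), 726, np.int64(465))
```

View pics/v8.png

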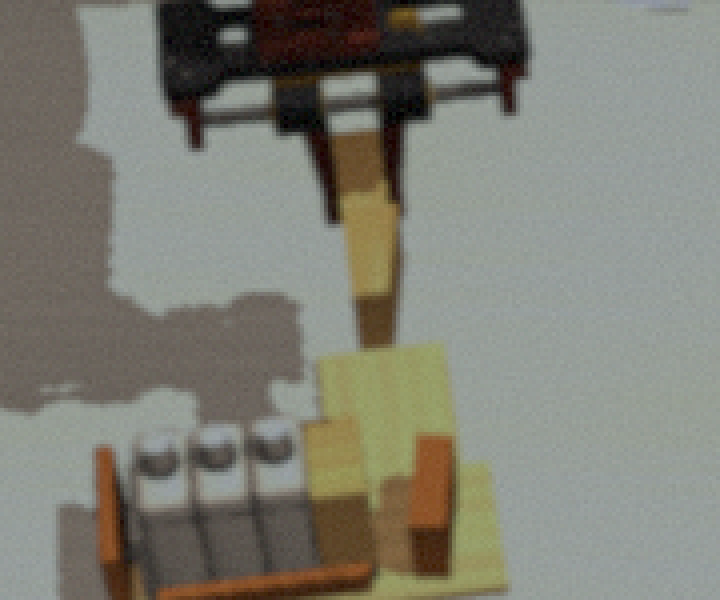

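Request:
{"op": "apply_moves", "data": {
  "increments": [
    {"gripper": 0, "delta_pos": [3.5, 0, 0], "dr": [0, 0, 0]},
    {"gripper": 0, "delta_pos": [3.5, 0, 0], "dr": [0, 0, 0]},
    {"gripper": 0, "delta_pos": [3, 0, 0], "dr": [0, 0, 0]},
    {"gripper": 0, "delta_pos": [1.8, 0, 0], "dr": [0, 0, 0]},
    {"gripper": 0, "delta_pos": [0, 0, 0], "dr": [0, 0, 0]}
  ]
}}

```text
t: 57.47
ee_pos: [479.1, -165.2, 57.9]
orientation: [-0.12, 1.574, 0.125]
ft_force: [0.4, -0.5, -1.0]
width: 23.9
```

Request:
{"op": "apply_moves", "data": {
  "increments": [
    {"gripper": 0, "delta_pos": [0, 0, 0], "dr": [0, 0, 0]},
    {"gripper": 0, "delta_pos": [0, 0, 0], "dr": [0, 0, 0]},
    {"gripper": 0, "delta_pos": [0, 0, 0], "dr": [0, 0, 0]},
    {"gripper": 0, "delta_pos": [0, 0, 0], "dr": [0, 0, 0]},
    {"gripper": 0, "delta_pos": [0, 0, 0], "dr": [0, 0, 0]}
  ]
}}

```text
t: 57.88
ee_pos: [482.5, -166.5, 62.6]
orientation: [-0.126, 1.565, 0.125]
ft_force: [0.1, 0.4, -0.9]
width: 23.9
```

Run:
```python
from h import *
go(-91,49,28.3,99.5,True)
```

```text
t 57.9 pos [ 482.5 -166.5   62.6] psi 99.15 tilt [ 0.002 -0.001] rack xy [-89.8  48.4] F [ 0.1  0.4 -0.9] w 23.9 q [-0.36  0.53  1.98  0.    0.64 -2.09]
tool cm: x 3.43 y 0.06 z -0.12 dr -0.006
```

Gap entrance is aligned; lower onto the rack floor.

Request:
{"op": "apply_moves", "data": {
  "increments": [
    {"gripper": 0, "delta_pos": [1, 0.06, 0], "dr": [-0.004, 0, 0]},
    {"gripper": 0, "delta_pos": [1, 0, 0], "dr": [0, 0, 0]},
    {"gripper": 0, "delta_pos": [0.8, 0, 0], "dr": [0, 0, 0]},
    {"gripper": 0, "delta_pos": [0.3, 0, 0], "dr": [0, 0, 0]},
    {"gripper": 0, "delta_pos": [0, 0, 0], "dr": [0, 0, 0]}
  ]
}}

```text
t: 58.3
ee_pos: [480.7, -165.2, 28.9]
orientation: [-0.128, 1.569, 0.13]
ft_force: [-0.9, -0.0, -0.5]
width: 23.6
```

Request:
{"op": "apply_moves", "data": {
  "increments": [
    {"gripper": 0, "delta_pos": [0.1, 0, 0], "dr": [0, 0, 0]},
    {"gripper": 0, "delta_pos": [0, 0, 0], "dr": [0, 0, 0]},
    {"gripper": 0, "delta_pos": [0, 0, 0], "dr": [0, 0, 0]},
    {"gripper": 0, "delta_pos": [0, 0, 0], "dr": [0, 0, 0]},
    {"gripper": 0, "delta_pos": [0, 0, 0], "dr": [0, 0, 0]}
  ]
}}

```text
t: 58.72
ee_pos: [481.9, -165.7, 29.7]
orientation: [-0.129, 1.566, 0.129]
ft_force: [-0.4, 0.7, -0.3]
width: 23.9
```

Run:
```python
from h import *
go(-91,49,28,99.5,True)
```

```text
t 58.7 pos [ 481.9 -165.7   29.7] psi 99.40 tilt [ 0.001 -0.   ] rack xy [-90.3  49.3] F [-0.4  0.7 -0.3] w 23.9 q [-0.35  0.59  1.98  0.    0.57 -2.09]
tool cm: x 0.17 y -0.03 z -0.07 dr -0.002
```

Request:
{"op": "apply_moves", "data": {
  "increments": [
    {"gripper": 0, "delta_pos": [0.13, -0.02, 0], "dr": [0, 0, 0]},
    {"gripper": 0, "delta_pos": [0, 0, 0.3], "dr": [0, 0, 0]},
    {"gripper": 0, "delta_pos": [0, 0, 0.4], "dr": [0, 0, 0]},
    {"gripper": 0, "delta_pos": [0, 0, 0.3], "dr": [0, 0, 0]},
    {"gripper": 0, "delta_pos": [0, 0, 0], "dr": [0, 0, 0]}
  ]
}}

```text
t: 59.13
ee_pos: [492.7, -164.9, 28.2]
orientation: [-0.13, 1.566, 0.128]
ft_force: [0.8, -5.0, -1.0]
width: 24.0
```

Request:
{"op": "apply_moves", "data": {
  "increments": [
    {"gripper": 0, "delta_pos": [0, 0, 0], "dr": [0, 0, 0]},
    {"gripper": 0, "delta_pos": [0, 0, 0], "dr": [0, 0, 0]},
    {"gripper": 0, "delta_pos": [0, 0, 0], "dr": [0, 0, 0]},
    {"gripper": 0, "delta_pos": [0, 0, 0], "dr": [0, 0, 0]},
    {"gripper": 0, "delta_pos": [0, 0, 0], "dr": [0, 0, 0]}
  ]
}}

```text
t: 59.55
ee_pos: [492.6, -164.8, 28.3]
orientation: [-0.129, 1.565, 0.128]
ft_force: [1.3, -5.3, -1.4]
width: 24.0
```

Run:
```python
from h import *
p,a=state()
d=shot("scene");np.savez("pics/scene9.npz",**d);d=load("pics/scene9.npz");s=d["img"]
u,v=proj(d,[[530,-190,20]])[0]
cv2.imwrite("pics/v9.png",cv2.resize(s[int(v)-70:int(v)+50,int(u)-70:int(u)+70,::-1],None,fx=5,fy=5,interpolation=3))
```

```text
t 59.5 pos [ 492.6 -164.8   28.3] psi 99.38 tilt [ 0.002 -0.001] rack xy [-79.6  48.4] F [ 1.3 -5.3 -1.4] w 24.0 q [-0.35  0.6   1.96 -0.    0.58 -2.08]
```

View pics/v9.png

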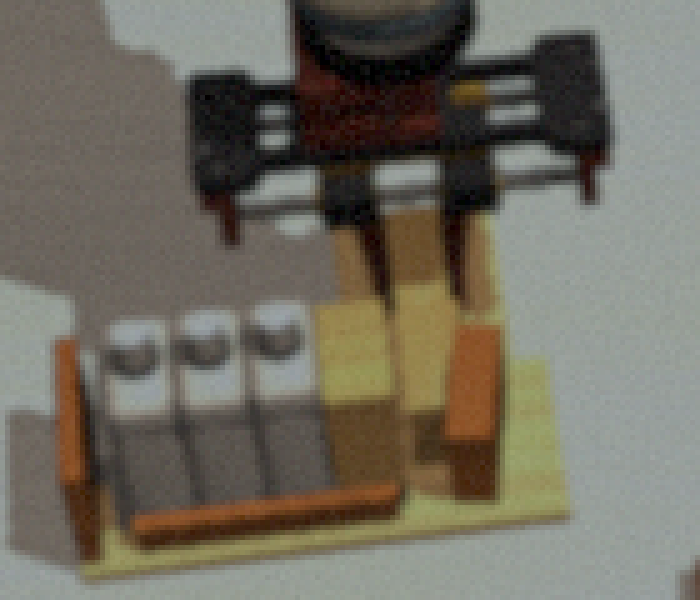

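Request:
{"op": "apply_moves", "data": {
  "increments": [
    {"gripper": 45, "delta_pos": [0, 0, 0], "dr": [0, 0, 0]},
    {"gripper": 45, "delta_pos": [0, 0, 0], "dr": [0, 0, 0]},
    {"gripper": 45, "delta_pos": [0, 0, 0], "dr": [0, 0, 0]},
    {"gripper": 45, "delta_pos": [0, 0, 0], "dr": [0, 0, 0]},
    {"gripper": 45, "delta_pos": [-1, 0, 0], "dr": [0, 0, 0]}
  ]
}}

```text
t: 60.02
ee_pos: [490.4, -163.6, 37.1]
orientation: [-0.128, 1.57, 0.13]
ft_force: [-0.3, -0.3, -0.1]
width: 39.8
```

Request:
{"op": "apply_moves", "data": {
  "increments": [
    {"gripper": 45, "delta_pos": [-3, 0, 0], "dr": [0, 0, 0]},
    {"gripper": 45, "delta_pos": [-2, 0, 0], "dr": [0, 0, 0]},
    {"gripper": 0, "delta_pos": [0, 0, -2.5], "dr": [0, 0, 0]},
    {"gripper": 0, "delta_pos": [0, 0, -2.5], "dr": [0, 0, 0]},
    {"gripper": 0, "delta_pos": [0, 0, 0], "dr": [0, 0, 0]}
  ]
}}

```text
t: 60.43
ee_pos: [438.0, -171.7, 88.6]
orientation: [-0.127, 1.57, 0.13]
ft_force: [-1.0, -0.0, -0.3]
width: 23.2
```

Request:
{"op": "apply_moves", "data": {
  "increments": [
    {"gripper": 0, "delta_pos": [0, 0, 0], "dr": [0, 0, 0]},
    {"gripper": 0, "delta_pos": [0, 0, 0], "dr": [0, 0, 0]},
    {"gripper": 0, "delta_pos": [0, 0, 0], "dr": [0, 0, 0]},
    {"gripper": 0, "delta_pos": [0, 0, 0], "dr": [0, 0, 0]},
    {"gripper": 0, "delta_pos": [0, 0, 0], "dr": [0, 0, 0]}
  ]
}}

```text
t: 60.85
ee_pos: [442.9, -172.3, 88.0]
orientation: [-0.129, 1.567, 0.129]
ft_force: [0.5, -0.0, -0.5]
width: 0.2
```

Run:
```python
from h import *
go(-129,48,23,99.5,True)
P=cloud(shot("scene")); o=RK-90*EX+48*EY
print(fitwedge(P,[*o,RA],zlo=6,rad=70)); 
# tail top edge: points of wedge top plane in rack frame
l=loc(P.reshape(-1,3)[:,:2],[*RK,RA]); z=P.reshape(-1,3)[:,2]
m=(z>40)&(z<52)&(abs(l[:,1]-48)<8)&(l[:,0]<-35)&(l[:,0]>-135)
print(np.percentile(l[m][:,0],[0,2,10]), m.sum(), np.median(l[m][:,1]))
```

```text
t 60.9 pos [ 442.9 -172.3   88. ] psi 99.43 tilt [ 0. -0.] rack xy [-129.8   49.2] F [ 0.5 -0.  -0.5] w 0.2 q [-0.4   0.44  2.04  0.    0.66 -2.13]
tool cm: x 6.50 y -0.12 z 0.08 dr -0.001
(array([ 486.9, -163.9,   11.5]), np.float64(3.18), 339, np.int64(263))
[-107.64671765 -105.62927138 -100.3839518 ] 170 48.18689711568109
```

Request:
{"op": "apply_moves", "data": {
  "increments": [
    {"gripper": 0, "delta_pos": [2, -0.1, 0], "dr": [0, 0, 0]},
    {"gripper": 0, "delta_pos": [2.5, 0, 0], "dr": [0, 0, 0]},
    {"gripper": 0, "delta_pos": [1.5, 0, 0], "dr": [0, 0, 0]},
    {"gripper": 0, "delta_pos": [0.5, 0, 0], "dr": [0, 0, 0]},
    {"gripper": 0, "delta_pos": [0, 0, 0], "dr": [0, 0, 0]}
  ]
}}

```text
t: 61.32
ee_pos: [441.7, -172.9, 21.9]
orientation: [-0.128, 1.569, 0.13]
ft_force: [0.3, -1.0, -0.9]
width: 0.3
```

Request:
{"op": "apply_moves", "data": {
  "increments": [
    {"gripper": 0, "delta_pos": [0, 0, 0], "dr": [0, 0, 0]},
    {"gripper": 0, "delta_pos": [0, 0, 0], "dr": [0, 0, 0]},
    {"gripper": 0, "delta_pos": [0, 0, 0.4], "dr": [0, 0, 0]},
    {"gripper": 0, "delta_pos": [0, 0, 0.4], "dr": [0, 0, 0]},
    {"gripper": 0, "delta_pos": [0, 0, 0.3], "dr": [0, 0, 0]}
  ]
}}

```text
t: 61.73
ee_pos: [454.4, -171.7, 23.8]
orientation: [-0.129, 1.565, 0.128]
ft_force: [-0.3, -0.4, 0.4]
width: 0.5
```

Request:
{"op": "apply_moves", "data": {
  "increments": [
    {"gripper": 0, "delta_pos": [0, 0, 0.2], "dr": [0, 0, 0]},
    {"gripper": 0, "delta_pos": [0, 0, 0.2], "dr": [0, 0, 0]},
    {"gripper": 0, "delta_pos": [0, 0, 0.2], "dr": [0, 0, 0]},
    {"gripper": 0, "delta_pos": [0, 0, 0.2], "dr": [0, 0, 0]},
    {"gripper": 0, "delta_pos": [0, 0, 0], "dr": [0, 0, 0]}
  ]
}}

```text
t: 62.15
ee_pos: [461.6, -170.2, 23.1]
orientation: [-0.129, 1.567, 0.129]
ft_force: [-0.3, -0.3, 0.2]
width: 0.3
```

Run:
```python
from h import *
state()
```

```text
t 62.1 pos [ 461.6 -170.2   23.1] psi 99.40 tilt [ 0. -0.] rack xy [-111.    48.2] F [-0.3 -0.3  0.2] w 0.3 q [-0.38  0.59  2.02  0.    0.53 -2.11]
```

Request:
{"op": "apply_moves", "data": {
  "increments": [
    {"gripper": 0, "delta_pos": [0, 0, 0.2], "dr": [0, 0, 0]},
    {"gripper": 0, "delta_pos": [0, 0, 0.2], "dr": [0, 0, 0]},
    {"gripper": 0, "delta_pos": [0, 0, 0.2], "dr": [0, 0, 0]},
    {"gripper": 0, "delta_pos": [0, 0, 0], "dr": [0, 0, 0]},
    {"gripper": 0, "delta_pos": [0, 0, 0], "dr": [0, 0, 0]}
  ]
}}

```text
t: 62.57
ee_pos: [467.3, -169.2, 23.1]
orientation: [-0.129, 1.567, 0.129]
ft_force: [0.1, 0.7, -1.1]
width: 0.7
```

Request:
{"op": "apply_moves", "data": {
  "increments": [
    {"gripper": 0, "delta_pos": [0, 0, 0.2], "dr": [0, 0, 0]},
    {"gripper": 0, "delta_pos": [0, 0, 0.2], "dr": [0, 0, 0]},
    {"gripper": 0, "delta_pos": [0, 0, 0], "dr": [0, 0, 0]},
    {"gripper": 0, "delta_pos": [0, 0, 0], "dr": [0, 0, 0]},
    {"gripper": 0, "delta_pos": [0, 0, 0], "dr": [0, 0, 0]}
  ]
}}

```text
t: 62.98
ee_pos: [471.1, -168.6, 23.1]
orientation: [-0.129, 1.567, 0.129]
ft_force: [-0.5, -0.5, -0.0]
width: 0.4
```

Request:
{"op": "apply_moves", "data": {
  "increments": [
    {"gripper": 0, "delta_pos": [0, 0, 0.2], "dr": [0, 0, 0]},
    {"gripper": 0, "delta_pos": [0, 0, 0.2], "dr": [0, 0, 0]},
    {"gripper": 0, "delta_pos": [0, 0, 0], "dr": [0, 0, 0]},
    {"gripper": 0, "delta_pos": [0, 0, 0], "dr": [0, 0, 0]},
    {"gripper": 0, "delta_pos": [0, 0, 0], "dr": [0, 0, 0]}
  ]
}}

```text
t: 63.4
ee_pos: [475.1, -167.9, 23.1]
orientation: [-0.129, 1.567, 0.129]
ft_force: [-0.2, -0.6, -1.0]
width: 0.5
```

Run:
```python
from h import *
state()
P=cloud(shot("scene")).reshape(-1,3);l=loc(P[:,:2],[*RK,RA]);z=P[:,2]
m=(z>84)&(z<98)&(abs(l[:,0])<27)&(l[:,1]<10)&(l[:,1]>-100); print("flask tops y range",np.percentile(l[m][:,1],[1,99]))
m=(z>70)&(z<85)&(abs(l[:,0])<27)&(l[:,1]<45)&(l[:,1]>4); print("filler top y",np.percentile(l[m][:,1],[1,50,99]))
```

```text
t 63.4 pos [ 475.1 -167.9   23.1] psi 99.40 tilt [ 0. -0.] rack xy [-97.4  48.2] F [-0.2 -0.6 -1. ] w 0.5 q [-0.36  0.6   2.    0.    0.55 -2.1 ]
flask tops y range [-86.41033707   2.38408365]
filler top y [ 4.29088723 18.73027795 33.59202713]
```

Run:
```python
from h import *
d=shot("scene");np.savez("pics/scene10.npz",**d);d=load("pics/scene10.npz");s=d["img"]
u,v=proj(d,[[530,-180,20]])[0]
cv2.imwrite("pics/v10.png",cv2.resize(s[int(v)-60:int(v)+45,int(u)-70:int(u)+70,::-1],None,fx=5.5,fy=5.5,interpolation=3))
P=cloud(d).reshape(-1,3);l=loc(P[:,:2],[*RK,RA]);z=P[:,2]
m=(z>41)&(z<50)&(abs(l[:,1]-48)<9)&(l[:,0]<-35)&(l[:,0]>-135)
print(np.percentile(l[m][:,0],[0,2,10]), m.sum(), np.median(l[m][:,1]))
```

```text
[-89.6279404  -85.82475674 -83.00218633] 140 48.036094008802465
```

View pics/v10.png

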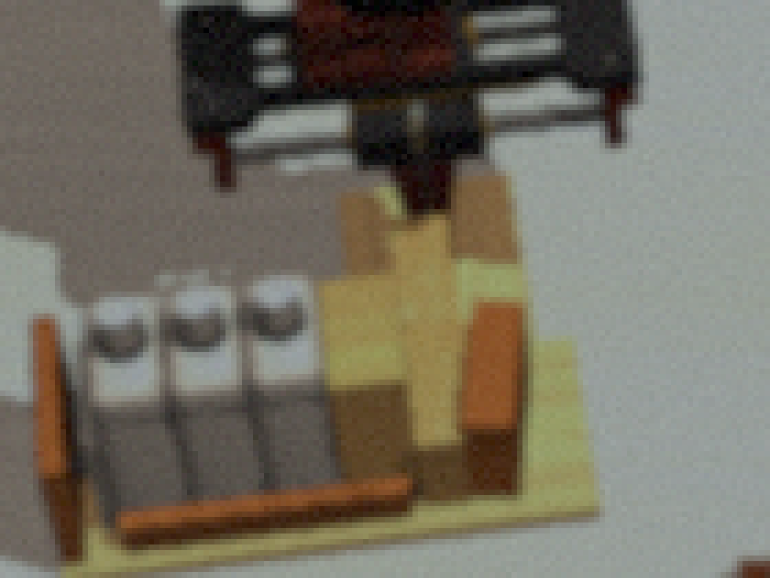

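Request:
{"op": "apply_moves", "data": {
  "increments": [
    {"gripper": 0, "delta_pos": [0, 0, 0.2], "dr": [0, 0, 0]},
    {"gripper": 0, "delta_pos": [0, 0, 0.2], "dr": [0, 0, 0]},
    {"gripper": 0, "delta_pos": [0, 0, 0], "dr": [0, 0, 0]},
    {"gripper": 0, "delta_pos": [0, 0, 0], "dr": [0, 0, 0]},
    {"gripper": 0, "delta_pos": [0, 0, 0], "dr": [0, 0, 0]}
  ]
}}

```text
t: 63.92
ee_pos: [477.0, -167.0, 22.7]
orientation: [-0.128, 1.571, 0.13]
ft_force: [-4.6, -2.0, 1.8]
width: 0.2
```

Request:
{"op": "apply_moves", "data": {
  "increments": [
    {"gripper": 0, "delta_pos": [0, 0, 0.2], "dr": [0, 0, 0]},
    {"gripper": 0, "delta_pos": [0, 0, 0.2], "dr": [0, 0, 0]},
    {"gripper": 0, "delta_pos": [0, 0, 0], "dr": [0, 0, 0]},
    {"gripper": 0, "delta_pos": [0, 0, 0], "dr": [0, 0, 0]},
    {"gripper": 0, "delta_pos": [0, 0, 0], "dr": [0, 0, 0]}
  ]
}}

```text
t: 64.33
ee_pos: [479.8, -166.3, 22.5]
orientation: [-0.128, 1.573, 0.13]
ft_force: [-9.4, -3.8, 3.0]
width: 0.5
```

Request:
{"op": "apply_moves", "data": {
  "increments": [
    {"gripper": 0, "delta_pos": [0, 0, 0.2], "dr": [0, 0, 0]},
    {"gripper": 0, "delta_pos": [0, 0, 0.2], "dr": [0, 0, 0]},
    {"gripper": 0, "delta_pos": [0, 0, 0], "dr": [0, 0, 0]},
    {"gripper": 0, "delta_pos": [0, 0, 0], "dr": [0, 0, 0]},
    {"gripper": 0, "delta_pos": [0, 0, 0], "dr": [0, 0, 0]}
  ]
}}

```text
t: 64.75
ee_pos: [482.8, -165.7, 22.2]
orientation: [-0.127, 1.574, 0.131]
ft_force: [-11.6, -5.5, 2.6]
width: 0.3
```

Run:
```python
from h import *
state()
```

```text
t 64.8 pos [ 482.8 -165.7   22.2] psi 99.41 tilt [-0.008  0.002] rack xy [-89.4  49.2] F [-11.6  -5.5   2.6] w 0.3 q [-0.35  0.6   1.98 -0.    0.57 -2.09]
```

Request:
{"op": "apply_moves", "data": {
  "increments": [
    {"gripper": 0, "delta_pos": [0, 0, 0.2], "dr": [0, 0, 0]},
    {"gripper": 0, "delta_pos": [0, 0, 0.2], "dr": [0, 0, 0]},
    {"gripper": 0, "delta_pos": [0, 0, 0], "dr": [0, 0, 0]},
    {"gripper": 0, "delta_pos": [0, 0, 0], "dr": [0, 0, 0]},
    {"gripper": 0, "delta_pos": [0, 0, 0], "dr": [0, 0, 0]}
  ]
}}

```text
t: 65.17
ee_pos: [486.2, -165.1, 22.1]
orientation: [-0.127, 1.576, 0.131]
ft_force: [-13.3, -8.0, 1.7]
width: 0.5
```

Request:
{"op": "apply_moves", "data": {
  "increments": [
    {"gripper": 0, "delta_pos": [0, 0, 0.2], "dr": [0, 0, 0]},
    {"gripper": 0, "delta_pos": [0, 0, 0.1], "dr": [0, 0, 0]},
    {"gripper": 0, "delta_pos": [0, 0, 0], "dr": [0, 0, 0]},
    {"gripper": 0, "delta_pos": [0, 0, 0], "dr": [0, 0, 0]},
    {"gripper": 0, "delta_pos": [0, 0, 0], "dr": [0, 0, 0]}
  ]
}}

```text
t: 65.58
ee_pos: [488.4, -164.6, 21.9]
orientation: [-0.127, 1.577, 0.131]
ft_force: [-14.9, -8.9, 2.9]
width: 0.4
```

Run:
```python
from h import *
state()
```

```text
t 65.6 pos [ 488.4 -164.6   21.9] psi 99.41 tilt [-0.01   0.002] rack xy [-83.7  49.3] F [-14.9  -8.9   2.9] w 0.4 q [-0.35  0.61  1.96 -0.    0.58 -2.08]
```

Request:
{"op": "apply_moves", "data": {
  "increments": [
    {"gripper": 0, "delta_pos": [0, 0, 0.2], "dr": [0, 0, 0]},
    {"gripper": 0, "delta_pos": [0, 0, 0.2], "dr": [0, 0, 0]},
    {"gripper": 0, "delta_pos": [0, 0, 0], "dr": [0, 0, 0]},
    {"gripper": 0, "delta_pos": [0, 0, 0], "dr": [0, 0, 0]},
    {"gripper": 0, "delta_pos": [0, 0, 0], "dr": [0, 0, 0]}
  ]
}}

```text
t: 66.0
ee_pos: [492.1, -163.9, 21.8]
orientation: [-0.127, 1.577, 0.131]
ft_force: [-15.2, -8.7, 2.4]
width: 0.4
```

Run:
```python
from h import *
state()
```

```text
t 66.0 pos [ 492.1 -163.9   21.8] psi 99.41 tilt [-0.011  0.002] rack xy [-80.   49.4] F [-15.2  -8.7   2.4] w 0.4 q [-0.34  0.61  1.96 -0.    0.58 -2.08]
```

Request:
{"op": "apply_moves", "data": {
  "increments": [
    {"gripper": 0, "delta_pos": [0, 0, 0.2], "dr": [0, 0, 0]},
    {"gripper": 0, "delta_pos": [0, 0, 0.2], "dr": [0, 0, 0]},
    {"gripper": 0, "delta_pos": [0, 0, 0], "dr": [0, 0, 0]},
    {"gripper": 0, "delta_pos": [0, 0, 0], "dr": [0, 0, 0]},
    {"gripper": 0, "delta_pos": [0, 0, 0], "dr": [0, 0, 0]}
  ]
}}

```text
t: 66.42
ee_pos: [494.7, -163.3, 21.6]
orientation: [-0.127, 1.58, 0.132]
ft_force: [-18.6, -11.2, 3.9]
width: 0.4
```

Request:
{"op": "apply_moves", "data": {
  "increments": [
    {"gripper": 0, "delta_pos": [0, 0, 0.15], "dr": [0, 0, 0]},
    {"gripper": 0, "delta_pos": [0, 0, 0], "dr": [0, 0, 0]},
    {"gripper": 0, "delta_pos": [0, 0, 0], "dr": [0, 0, 0]},
    {"gripper": 0, "delta_pos": [0, 0, 0], "dr": [0, 0, 0]},
    {"gripper": 0, "delta_pos": [0, 0, 0], "dr": [0, 0, 0]}
  ]
}}

```text
t: 66.83
ee_pos: [495.0, -162.9, 21.4]
orientation: [-0.126, 1.582, 0.132]
ft_force: [-22.9, -12.0, 6.4]
width: 0.6
```

Run:
```python
from h import *
state()
d=shot("scene");np.savez("pics/scene11.npz",**d)
P=cloud(load("pics/scene11.npz")).reshape(-1,3);l=loc(P[:,:2],[*RK,RA]);z=P[:,2]
for nm in("scene10","scene11"):
    P=cloud(load("pics/%s.npz"%nm)).reshape(-1,3);l=loc(P[:,:2],[*RK,RA]);z=P[:,2]
    m=(z>70)&(z<85)&(abs(l[:,0])<20)&(l[:,1]<45)&(l[:,1]>2); print(nm,"filler top y",np.percentile(l[m][:,1],[2,50,98]))
    m=(z>83)&(z<97)&(abs(l[:,0])<25)&(l[:,1]<10)&(l[:,1]>-100); print("flasks",np.percentile(l[m][:,1],[2,50,98]))
```

```text
t 66.8 pos [ 495.  -162.9   21.4] psi 99.41 tilt [-0.015  0.003] rack xy [-76.9  49.9] F [-22.9 -12.    6.4] w 0.6 q [-0.34  0.62  1.95 -0.    0.59 -2.07]
scene10 filler top y [ 3.38633757 17.81495625 33.54478002]
flasks [-85.96522265 -38.48355638   2.49741128]
scene11 filler top y [ 2.53215982 15.92563323 29.84149745]
flasks [-88.9480643  -41.97263443  -0.22959642]
```

Request:
{"op": "apply_moves", "data": {
  "increments": [
    {"gripper": 0, "delta_pos": [0, 0, -0.5], "dr": [0, 0, 0]},
    {"gripper": 0, "delta_pos": [0, 0, -1], "dr": [0, 0, 0]},
    {"gripper": 0, "delta_pos": [0, 0, -1.5], "dr": [0, 0, 0]},
    {"gripper": 0, "delta_pos": [-2, 0, -1], "dr": [0, 0, 0]},
    {"gripper": 0, "delta_pos": [-4, 0, 0], "dr": [0, 0, 0]}
  ]
}}

```text
t: 67.3
ee_pos: [458.8, -168.6, 80.2]
orientation: [-0.125, 1.575, 0.132]
ft_force: [0.0, 0.3, -0.5]
width: 0.2
```

Request:
{"op": "apply_moves", "data": {
  "increments": [
    {"gripper": 50, "delta_pos": [-4, 0, 0], "dr": [0, 0, 0]},
    {"gripper": 50, "delta_pos": [-4, 0, 0], "dr": [0, 0, 0]},
    {"gripper": 50, "delta_pos": [-4, 0, 0], "dr": [0, 0, 0]},
    {"gripper": 50, "delta_pos": [-2, 0, 0], "dr": [0, 0, 0]},
    {"gripper": 50, "delta_pos": [0, 3, 0], "dr": [0, 0, 0]}
  ]
}}

```text
t: 67.72
ee_pos: [463.2, -143.7, 228.8]
orientation: [-0.131, 1.555, 0.122]
ft_force: [1.1, -0.3, -0.9]
width: 30.1
```

Request:
{"op": "apply_moves", "data": {
  "increments": [
    {"gripper": 50, "delta_pos": [0, 4, 0], "dr": [0, 0, 0]},
    {"gripper": 50, "delta_pos": [0, 4, 0], "dr": [0, 0, 0]},
    {"gripper": 50, "delta_pos": [0, 4, 0], "dr": [0, 0, 0]},
    {"gripper": 50, "delta_pos": [0, 4, 0], "dr": [0, 0, 0]},
    {"gripper": 50, "delta_pos": [0, 3, 0], "dr": [0, 0, 0]}
  ]
}}

```text
t: 68.13
ee_pos: [426.8, 49.5, 223.4]
orientation: [-0.129, 1.566, 0.13]
ft_force: [0.4, -0.1, 0.1]
width: 43.9
```

Request:
{"op": "apply_moves", "data": {
  "increments": [
    {"gripper": 50, "delta_pos": [0, 0, 0], "dr": [0, 0, 0]},
    {"gripper": 50, "delta_pos": [0, 0, 0], "dr": [0, 0, 0]},
    {"gripper": 50, "delta_pos": [0, 0, 0], "dr": [0, 0, 0]},
    {"gripper": 50, "delta_pos": [0, 0, 0], "dr": [0, 0, 0]},
    {"gripper": 50, "delta_pos": [0, 0, 0], "dr": [0, 0, 0]}
  ]
}}

```text
t: 68.55
ee_pos: [428.0, 46.2, 223.1]
orientation: [-0.127, 1.567, 0.127]
ft_force: [-0.6, -0.1, 0.2]
width: 44.1
```

Run:
```python
from h import *
state()
d=shot("scene");np.savez("pics/scene12.npz",**d); t=shot("top");np.savez("pics/top12.npz",**t)
for nm in("scene10","scene11","scene12"):
    P=cloud(load("pics/%s.npz"%nm)).reshape(-1,3);l=loc(P[:,:2],[*RK,RA]);z=P[:,2]
    m=(z>70)&(z<85)&(abs(l[:,0])<20)&(l[:,1]<45)&(l[:,1]>2); print(nm,"filler top y",np.percentile(l[m][:,1],[2,50,98]).round(1))
    m=(z>83)&(z<97)&(abs(l[:,0])<25)&(l[:,1]<10)&(l[:,1]>-100); print("flasks",np.percentile(l[m][:,1],[2,50,98]).round(1))
    m=(z>41)&(z<50)&(abs(l[:,1]-48)<9)&(l[:,0]<-10)&(l[:,0]>-135); print("wedge tail",np.percentile(l[m][:,0],[0,2,10]).round(1))
s=load("pics/scene12.npz")["img"]; u,v=300,245
cv2.imwrite("pics/v12.png",cv2.resize(s[150:310,180:400,::-1],None,fx=3.6,fy=3.6,interpolation=3))
```

```text
t 68.5 pos [428.   46.2 223.1] psi 99.29 tilt [ 0. -0.] rack xy [-108.5  267.2] F [-0.6 -0.1  0.2] w 44.1 q [ 0.08  0.14  2.05 -0.    0.95 -1.65]
scene10 filler top y [ 3.4 17.8 33.5]
flasks [-86.  -38.5   2.5]
wedge tail [-89.6 -85.7 -80.9]
scene11 filler top y [ 2.5 15.9 29.8]
flasks [-88.9 -42.   -0.2]
wedge tail [-67.1 -66.4 -62.6]
scene12 filler top y [ 2.6 16.5 29.8]
flasks [-89.1 -42.9  -1.1]
wedge tail [-65.3 -64.2 -58.5]
```

View pics/v12.png

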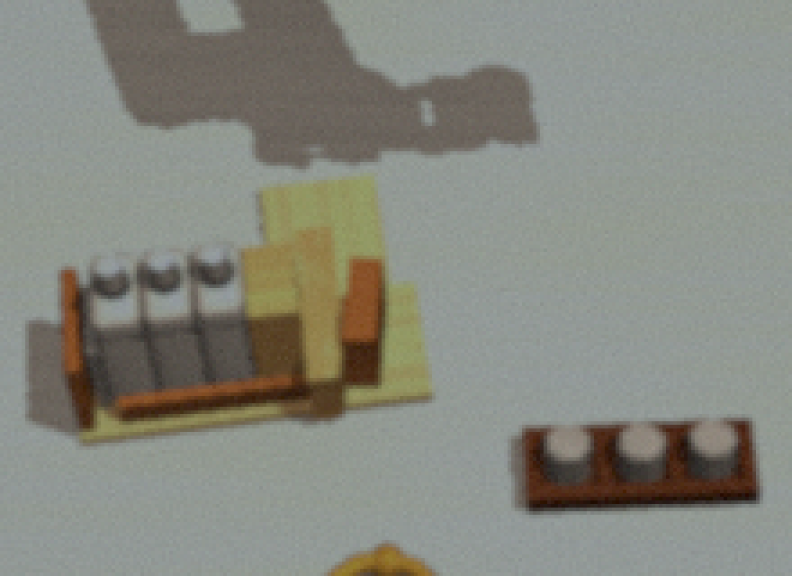

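```bash
python3 -c "
from h import *
print(ctrl.close_job())"
```

```text
the job is handed in; nothing more can be done
None
```

The job is done and handed in at about 69 s of the 210 s allowed. `close_job` gives no verdict.

**What I did**
- **Caps:** I lifted the caps off all three flasks and set each one, open side down, in its own well of the dark block.
- **Row:** I stood the three flasks in the rack channel from the sprung stop. There was no flask4, so the filler block took the fourth place.
- **Wedge:** I drove the wedge in narrow end first by pushing its tail with closed fingers, then backed the gripper clear of everything.

**Last checks**
- **Caps:** All three tops measured about 34 mm high, which is what seated caps should read.
- **Row lock:** The camera showed the row pressed back about 3 to 4 mm, and it stayed there after I let go. The wedge tail was at about rack x -65 mm, so the wedge had gone about 30 mm past its nominal contact point. The final picture shows the row full, upright and wedged.
- **Bystanders:** I never touched the doll head, knocker, castanets or look-alikes, but I did not re-measure them at the end.

**What disagreed**
- The last push peaked at about 24–25 N along the wedge, above the suggested 14–20 N. The row shift and wedge travel still fell within the stated ranges.
- The wedge began to bind about 8 mm farther in than the nominal contact point. The pad travel I measured is therefore less than the 5 mm or so that 30 mm would suggest.

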